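# Set out the sample boards on the layout tray

### The job

Take the little wooden tote off the layout tray and hang it by its dowel handle across both hooks of the stand. Then lay every sample board in the tray as one overlapping row, lengthwise, straight and down the middle: the first flat against the stop, each next one leaning on the one before with its lower edge, the one away from the stop, at the next pencil line, no line skipped. Sort the offcuts too, square blocks into the wooden box and sticks into the round tin, and leave the glue, the mug and the mallet where they are.

Things in the scene. Friction and masses are not known exactly. Their poses are not given: they have to be found in the camera images.
- tray: Grey layout tray with dark edges, fixed, 130 x 366 mm, long along its y; origin at the centre of its underside. Floor top 6 mm above the bench; side rails 8 mm wide, 12 mm high, 114 mm apart. Stop 16 mm high at its -y end (robot's right), inner face at y = -175 mm; +y end open. Five dark lines across the floor at y = -85, -25, 35, 95, 155 mm: where the +y (far) edge of the 1st, 2nd, .. board goes
- tray_first (a point): On the tray floor, on its middle line: where the centre of the first board belongs (tray y = -130 mm), flat, long side along the tray's y. The 2nd to 5th boards' centres come 60, 120, 180, 240 mm further along +y; each of these leans about 0.14 rad: +y edge down on the tray floor, -y end raised on the board before
- tote: Small dark wooden tote (open carrying box), loose, 80 x 130 mm (long along its y), walls 46 mm high, about 0.3 kg; end boards 8 mm thick rise at its y ends to 116 mm and carry a straight pale dowel handle, 12 mm diameter, 114 mm clear length, along y, 105 mm above the bottom. Origin at the centre of the underside. Stands on the tray floor at the start
- tote_handle (a point): Centre of the tote's dowel handle
- hooks: Low dark wooden stand with a pair of steel hooks, fixed, at the robot's right. Origin on the bench at the front face of its back board (100 mm wide, 164 mm high). Two round arms, 8 mm thick, point along its -x (to the robot) at its y = -30 and 30 mm, tops 160 mm above the bench, 100 mm long, tips turned up to 180 mm. Foot board 12 mm high, x = -100 to 20 mm
- hooks_rest (a point): Where the middle of the tote's handle should come to rest, the handle lying across both arms parallel to the stand's y: between the two arms, 65 mm in front of the back board, 166 mm above the bench
- box: Square pale wooden open box, fixed, 116 x 116 x 50 mm, walls 6 mm, floor about 6 mm. Origin at the centre of its underside, sides along its x and y
- tin: Round open steel tin, fixed, rim radius 60 mm, 50 mm high, wall 3 mm, floor about 5 mm. Origin at the centre of its underside
- board_1: Pale wooden sample board 60 x 90 x 8 mm (x, y, z), loose, all alike; 4 or 5 are present. Origin at the centre of its underside
- board_2: Pale wooden sample board 60 x 90 x 8 mm (x, y, z), loose, all alike; 4 or 5 are present. Origin at the centre of its underside
- board_3: Pale wooden sample board 60 x 90 x 8 mm (x, y, z), loose, all alike; 4 or 5 are present. Origin at the centre of its underside
- board_4: Pale wooden sample board 60 x 90 x 8 mm (x, y, z), loose, all alike; 4 or 5 are present. Origin at the centre of its underside
- board_5: Pale wooden sample board 60 x 90 x 8 mm (x, y, z), loose, all alike; 4 or 5 are present. Origin at the centre of its underside
- block_1: Dark square block offcut 30 x 30 x 24 mm, loose; origin at the centre of its underside. May be absent
- block_2: Dark square block offcut 30 x 30 x 24 mm, loose; origin at the centre of its underside. May be absent
- stick_1: Dark stick offcut 16 x 64 x 16 mm, long along its y, loose; origin at the centre of its underside. May be absent
- stick_2: Dark stick offcut 16 x 64 x 16 mm, long along its y, loose; origin at the centre of its underside. May be absent
- glue: White glue bottle 56 mm across, 150 mm high, bystander past an end of the tray; origin under its centre
- mug: Blue mug 80 mm across, 90 mm high, bystander past an end of the tray; origin under its centre
- mallet: Wooden mallet about 300 mm long lying beyond the tray, bystander; origin between head and handle end, on the bench
Things that resemble listed ones, but are neither listed nor needed, are in the scene too. Leave any black look-alike of the board_5 alone. What is shaped like the block_2 but purple is not meant.

How it is judged:
By the outcome, as a careful person would: the job done as asked, in the order asked, and still so for the second after the job is handed in, with the robot touching nothing.
Of board_1, board_2, board_3, board_4, board_5 only 4 to 5 are there at a start; the rules pass over those that are not, and their reading is None.
Of block_1, block_2, stick_1, stick_2 only 2 to 4 are there at a start; the rules pass over those that are not, and their reading is None.
At some moment in a run one of block_1, block_2, stick_1, stick_2 may be knocked a few centimetres aside while the robot is not near it.
Once in a run the grip may slacken for a moment while it holds something.
It also fails if it takes over 210 s, if anything falls off the work surface, if the arm or the gripper's body presses on something with over 40 N, if the wrist force passes 120 N, or if a joint passes its speed limit or range.

### The arm

A 6-joint arm with a two-finger parallel gripper is mounted at the origin on the work surface. World frame = base frame: x ahead of the robot, y to its left, z up, the work surface at z = 0. Lengths are in mm, angles in rad, forces in N, time in s.
With the tool pointing down it reaches from about 350 to 775 mm from the base axis. Payload 7.3 kg.
Tool frame: the origin (TCP) lies at the very end of the fingers, on their centre line; the grasp point (between the pads) lies 19 mm behind it (bot.grip_point_offset is the distance from the TCP to the grasp point, in mm); z points along the fingers, y is the line along which they close (so a half turn about z gives the same grasp; the last joint's range is limited). The gripper opens to 92 mm and grips with 3 to 60 N. Pads are 19 mm wide; open, the fingers measure 130 mm over their backs; the gripper's body (75 mm by 190 mm) begins 47 mm behind the grasp point.
Start: joints at [-0.146, 0.342, 1.524, -0, 1.275, -0.146], TCP at [525.019, 0.019, 226.741] pointing down, gripper open.
Joint ranges: [-2.53, 2.53], [-0.77, 2.02], [0.04, 2.7], [-1, 4.14], [0.28, 2.66], [-3.11, 3.11]. Speed limits (rad/s): [2.57, 2.57, 3.14, 3.14, 3.14, 3.14].

### API

Orientations are given as [roll, pitch, yaw] about the fixed x, y, z axes, in that order (R = Rz(yaw) Ry(pitch) Rx(roll)).
In Python, from plant import bot gives the robot as it stands. The module is installed in compiled form; this text tells all that it offers.
- The arm moves only by the shell command python3 -m jog 'ROWS' [OPENING]. ROWS is JSON, a list of rows, each a list of 6 numbers: the shift along the tool's x, y, z in mm, then the turn, a rotation vector about the tool's x, y, z in rad. In form: [[dx, dy, dz, rx, ry, rz], ...]. A call has 1 to 12 rows; each row shifts and turns the commanded pose from where the row before left it, along the tool's axes as they then stand; what a row does not reach is not made up. A row lasts 1/10 s, in which the tool goes at most 50 mm and 8.59 degrees, less where a joint would pass 70% of its speed; a pose out of reach is approached as far as the arm can. A call with a gripper value outside its range is refused whole. OPENING is the opening in per cent of the stroke, from 0 (shut) to 100 (fully open), set as the call begins (- or left out, the last holds). The fingers move at their own pace and stop on an object; the grip force is fixed at half the most. Time passes only in rows, so rows that do not move let the fingers close. It gives the time, the measured TCP pose, the force, the opening and the grip force at its end, in the units of the state.
- bot.get_obs(): the state, without advancing time (a new reading comes with each control period).
- bot.capture(name): name is "scene" or "side" or "wrist"; returns the picture (420x560x3 uint8, red, green, blue); there is no depth.
- bot.camera_model(name): a dict with "fx", "fy", "cx", "cy" (pixels), "position" and "orientation" of the camera in the world; the wrist camera has in their place "T_tool_cam" (4x4, takes a point from camera to tool coordinates, whose origin is the TCP and whose axes are the flange's). Camera axes: x right, y down, z forward; pixel columns grow to the right and rows downward; lengths in mm; the calibration is good to about 2 mm. A picture is of the moment at which its call begins: read the wrist's pose just before it. camera_model takes no time and is no camera call.
- bot.close_job(): hands the job in; it is judged then, once.
Trained networks look in the newest picture that a camera, given by its name, has taken for a name from the list of things; names that differ only in an ending like _2 or _b are one class to them, and where a whole thing is asked for, a point or a joint stands for the part that bears it (a point fixed in the world has none). Each returns a list of dicts, best first, with "p" (0 to 1); they miss things now and then, are a little off and sometimes report something else, mostly with a low value. They report only what shows in the picture. A call takes as long as a camera call. They do not tell look-alikes from the thing itself.
- bot.outline_of(target, camera): "mask" (420x560 bool, what is visible of it) and "pixel" ([column, row] in pixels, amid what is visible of it).
The state is a dict: "time": time; "joint_positions": joint angles; "dq": joint speeds; "tau": joint torques, N m; "tool_pos": TCP position; "tcp_rot": TCP orientation; "contact_force": force on the tool from outside, world axes, zero at the start; "moment": the same for the moment, N m; "grip_width": finger opening in mm; "finger_force": force on a finger pad.
Only numpy, scipy, OpenCV 4.12 (cv2) and the standard library are available. Lean on these libraries where they do the work, as an engineer would, in place of code of your own. Each camera call takes 0.05 s, during which the arm holds its last target. There are 200 camera calls.

## Working session

There is one attempt and no reset: what is moved stays moved. The work goes in short steps, Python scripts to look and compute and a shell command to move; the robot and the scene stay as the last step left them, time stands still between calls to the robot, and variables do not carry over. Pictures are saved under pics/ and viewed, at most 14 in all, crops included, and the job is handed in when it is done.

```bash
mkdir -p pics
cat > h.py <<'E'
import numpy as np, cv2
from scipy.spatial.transform import Rotation as R
from plant import bot
def cam(name,obs=None):
    m=bot.camera_model(name)
    if name=="wrist":
        o=obs or bot.get_obs()
        T=np.eye(4);T[:3,:3]=R.from_euler('xyz',o['tcp_rot']).as_matrix() if len(o['tcp_rot'])==3 else R.from_quat(o['tcp_rot']).as_matrix()
        T[:3,3]=o['tool_pos'];T=T@np.array(m['T_tool_cam'])
        return m,T[:3,:3],T[:3,3]
    q=np.array(m['orientation'])
    Rm=q if q.shape==(3,3) else R.from_euler('xyz',q).as_matrix()
    return m,Rm,np.array(m['position'])
def ray(c,px,z):
    m,Rm,p=c
    px=np.atleast_2d(px).astype(float)
    d=np.c_[(px[:,0]-m['cx'])/m['fx'],(px[:,1]-m['cy'])/m['fy'],np.ones(len(px))]@Rm.T
    return p+d*((z-p[2])/d[:,2])[:,None]
def proj(c,P):
    m,Rm,p=c
    q=(np.atleast_2d(P)-p)@Rm
    return np.c_[q[:,0]/q[:,2]*m['fx']+m['cx'],q[:,1]/q[:,2]*m['fy']+m['cy']]
def snap(name,f):
    c=cam(name);im=bot.capture(name);cv2.imwrite('pics/'+f,im[:,:,::-1]);return c,im
def rect(c,mask,z):
    """min-area rect of the mask projected at height z: centre, (long,short), yaw of the long side"""
    cs,_=cv2.findContours(mask.astype(np.uint8),cv2.RETR_EXTERNAL,cv2.CHAIN_APPROX_NONE)
    k=max(cs,key=cv2.contourArea)[:,0]
    P=ray(c,k,z)[:,:2].astype(np.float32)
    b=cv2.boxPoints(cv2.minAreaRect(P));e=[b[1]-b[0],b[2]-b[1]]
    e.sort(key=lambda v:-np.linalg.norm(v))
    return b.mean(0).round(1),(np.linalg.norm(e[0]).round(1),np.linalg.norm(e[1]).round(1)),round(float(np.arctan2(e[0][1],e[0][0])%np.pi),3)
E
python3 - <<'E'
from h import *
o=bot.get_obs();print(o['tool_pos'],o['tcp_rot'],o['time']); print({n:bot.camera_model(n) for n in("scene","wrist")})
for n in("scene","side","wrist"): snap(n,n+'0.png')
print(bot.camera_model('side')['position'])
for n in("scene","side"):
  c=cam(n)
  for t in["tray","tote","tote_handle","hooks","box","tin","board_1","block_1","stick_1","glue","mug","mallet"]:
    for d in bot.outline_of(t,n):
        print(n,t,round(d['p'],2),np.round(d['pixel']),int(d['mask'].sum()),rect(c,d['mask'],{'board_1':8,'block_1':24,'stick_1':16,'box':50,'tin':50}.get(t,0)))
E
```

```text
[5.24583493e+02 9.17391638e-02 2.26043510e+02] [-3.14004058e+00 -2.43930166e-04  1.57083046e+00] 0.0
{'scene': {'fx': 457.9698547440518, 'fy': 457.9698547440518, 'cx': 279.649481468315, 'cy': 201.83414529185515, 'position': array([ 850.37818148, -506.1210048 ,  997.82015862]), 'orientation': array([-2.5605749 ,  0.00514141,  0.55154476])}, 'wrist': {'fx': 304.547929295981, 'fy': 304.547929295981, 'cx': 281.4434656525041, 'cy': 208.99758380679987, 'T_tool_cam': array([[-1.50017365e-04, -9.60252162e-01, -2.79133951e-01,
         7.40325853e+01],
       [ 9.99999796e-01, -3.17462522e-04,  5.54668248e-04,
         3.85356121e-01],
       [-6.21235953e-04, -2.79133811e-01,  9.60252014e-01,
        -1.56760775e+02],
       [ 0.00000000e+00,  0.00000000e+00,  0.00000000e+00,
         1.00000000e+00]])}}
[ 32.89136097 510.62795945 880.43714241]
scene tray 0.93 [317. 231.] 5240 (array([639.3, -29.8], dtype=float32), (np.float32(376.3), np.float32(137.8)), 1.674)
scene tote 0.7 [300. 275.] 2555 (array([647.9, -78.8], dtype=float32), (np.float32(192.7), np.float32(94.9)), 1.584)
scene tote 0.6 
[... 5099 characters left out ...]
ock_1 0.74 [250. 315.] 763 (array([423. , 232.5], dtype=float32), (np.float32(85.6), np.float32(60.4)), 1.541)
side block_1 0.57 [234. 286.] 177 (array([516.7, 214.5], dtype=float32), (np.float32(42.0), np.float32(35.9)), 3.117)
side block_1 0.5 [300. 233.] 156 (array([517.7, -55.4], dtype=float32), (np.float32(44.8), np.float32(43.5)), 2.977)
side stick_1 0.72 [272. 254.] 156 (array([522.3,  65.3], dtype=float32), (np.float32(67.1), np.float32(24.3)), 1.319)
side mug 0.63 [320. 150.] 406 (array([ 770.7, -429.8], dtype=float32), (np.float32(175.6), np.float32(60.6)), 2.211)
side mallet 0.75 [216. 195.] 1418 (array([846.4, -34.1], dtype=float32), (np.float32(334.9), np.float32(115.0)), 1.588)
```

```bash
python3 -c "
import cv2
for n in('scene','side'):
  i=cv2.imread(f'pics/{n}0.png');cv2.imwrite(f'pics/{n}0b.png',cv2.resize(i,(800,600),interpolation=cv2.INTER_CUBIC))"
```

```text
(no output)
```

View pics/scene0b.png

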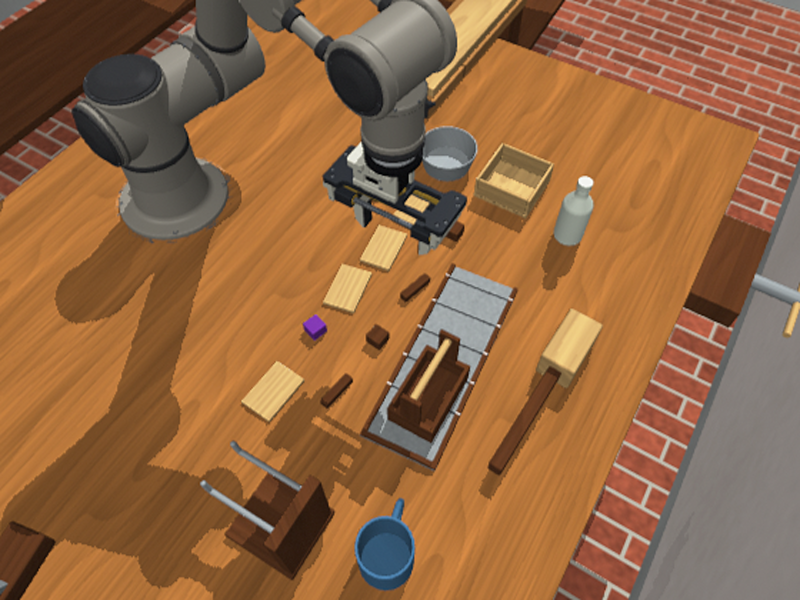

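View pics/side0b.png

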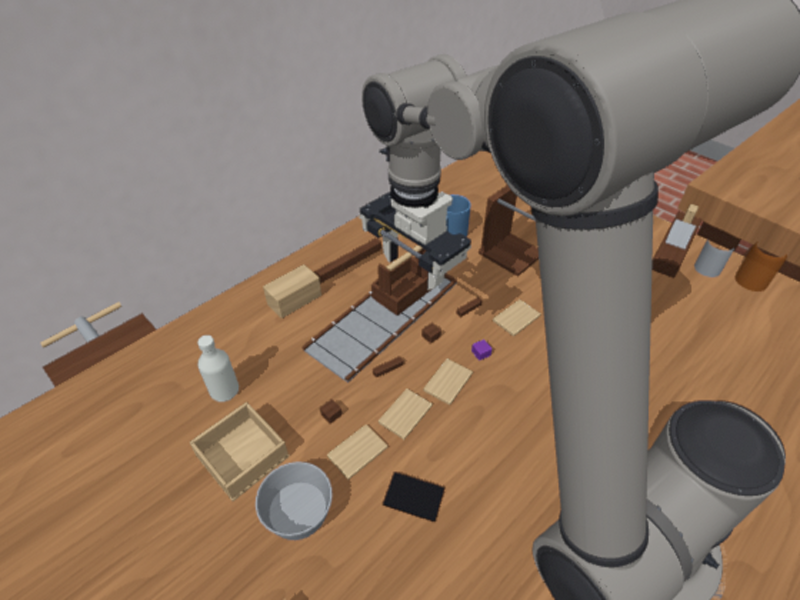

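The scene picture (800-scale) shows:
- Four pale boards at (272,392), (347,288), (383,248) and (412,207).
- Two dark blocks at (376,336) and (455,231), and two sticks at (336,390) and (415,287).
- The tote on the tray at (430,385), the stand at (275,520), the tin at (449,152) and the box at (514,180).
- Look-alikes to leave alone: the purple block at (315,327), and the black board, which the side view shows at (413,496).

Next I'll move the wrist camera to see the tote and stand together.

```bash
python3 -m jog '[[-40,7,-21,0,0,0],[-40,7,-21,0,0,0],[-40,7,-21,0,0,0],[-40,7,-21,0,0,0],[-40,7,-21,0,0,0],[0,0,0,0,0,0],[0,0,0,0,0,0]]' 100
python3 - <<'E'
from h import *
c,im=snap('wrist','w1.png')
cv2.imwrite('pics/w1b.png',cv2.resize(im[:,:,::-1],(800,600),interpolation=cv2.INTER_CUBIC))
for t in["tote","tote_handle","hooks","mug","board_1","tray"]:
    for d in bot.outline_of(t,'wrist'):
        if d['p']>.4: print(t,round(d['p'],2),np.round(d['pixel']),int(d['mask'].sum()),rect(c,d['mask'],8 if t=='board_1' else 12))
E
```

```text
time: 2.05
tool_pos: [559.9, -200.7, 331.4]
tcp_rot: [-3.142, -0.0, 1.569]
contact_force: [-0.4, 0.8, -0.3]
grip_width: 91.7
finger_force: 0.0
tote 0.95 [351. 104.] 7007 (array([ 662.3, -109. ], dtype=float32), (np.float32(167.7), np.float32(96.8)), 1.622)
tote 0.52 [326.  47.] 9267 (array([646.6, -90.2], dtype=float32), (np.float32(255.9), np.float32(131.3)), 1.673)
tote_handle 0.79 [350. 106.] 6787 (array([ 662.5, -109. ], dtype=float32), (np.float32(167.2), np.float32(93.9)), 1.618)
hooks 0.89 [291. 272.] 3113 (array([ 574.5, -363.7], dtype=float32), (np.float32(126.6), np.float32(52.9)), 3.139)
mug 0.98 [380. 242.] 424 (array([ 731.9, -320. ], dtype=float32), (np.float32(60.0), np.float32(25.4)), 2.324)
board_1 0.8 [202. 186.] 2096 (array([ 432.6, -232.4], dtype=float32), (np.float32(92.4), np.float32(60.9)), 1.514)
board_1 0.71 [187.  32.] 2820 (array([424.4,  -4.3], dtype=float32), (np.float32(87.1), np.float32(61.6)), 1.777)
tray 0.96 [325.  47.] 9333 (array([646.2, -90.5], dtype=float32), (np.float32(257.2), np.float32(132.5)), 1.674)
```

View pics/w1b.png

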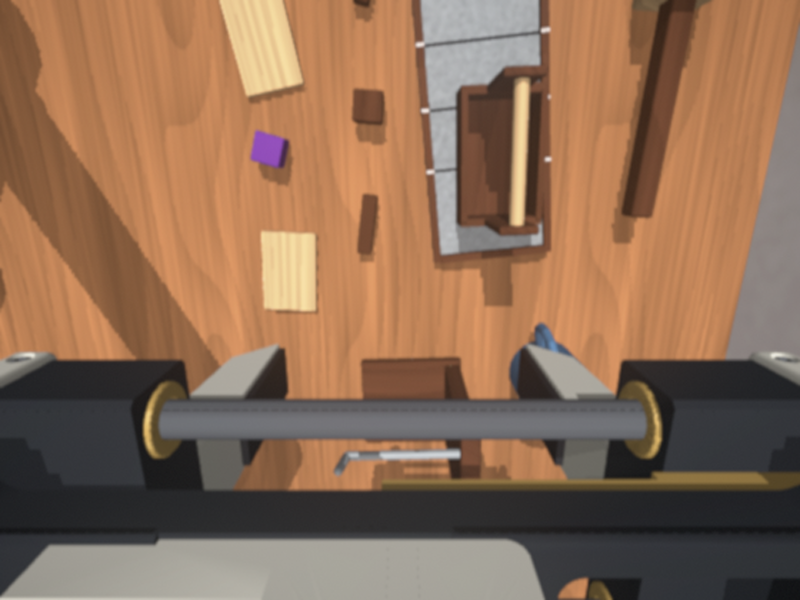

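The wrist view (800-scale) shows the dowel from (521,78) to (517,226). The near hook arm runs from (350,455) to (460,454), the stand's foot corner is at (362,360), and the tray stop corners are at (440,263) and (549,250).

```bash
python3 - <<'E'
from h import *
c=cam('wrist'); s=.7
def P(l,z): return ray(c,np.array(l)*s,z).round(1)[:,:2].tolist()
print('handle',P([(521,78),(517,226)],111))
print('arm',P([(350,455),(460,454)],156),'foot',P([(362,360),(447,360)],12),'bb top',P([(460,360),(445,360)],164))
print('stop',P([(440,263),(549,250)],16))
print('ticks',P([(420,45),(545,30),(425,111),(549,97),(431,172),(548,159)],12))
# scene: arms tips etc (800-scale)
c=cam('scene')
print('scene tips base', P([(235,443),(203,485)],180),P([(301,488),(272,530)],160),'bb top corners',P([(318,478),(292,545)],164))
E
python3 -c "
import cv2
i=cv2.imread('pics/scene0.png')[290:420,120:310];cv2.imwrite('pics/st.png',cv2.resize(i,(760,520),interpolation=cv2.INTER_CUBIC))"
```

```text
handle [[654.0, -53.6], [659.5, -169.3]]
arm [[514.5, -366.2], [612.2, -365.1]] foot [[513.1, -339.4], [614.2, -339.3]] bb top [[607.5, -270.9], [595.4, -270.9]]
stop [[602.5, -221.2], [721.5, -206.6]]
ticks [[577.8, -5.8], [698.5, 7.3], [583.6, -65.4], [708.1, -52.2], [590.9, -124.7], [712.7, -111.5]]
scene tips base [[509.1, -366.3], [509.8, -429.7]] [[610.9, -365.2], [611.1, -425.7]] bb top corners [[623.1, -344.2], [643.7, -427.3]]
```

View pics/st.png

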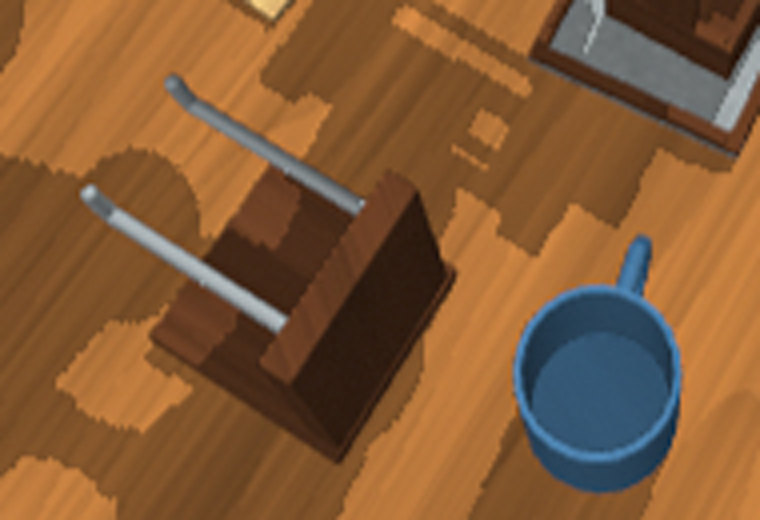

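```bash
python3 -m jog '[[18,19.4,22,0,0,-0.049],[17.7,19.4,22,0,0,0],[17.7,19.4,22,0,0,0],[17.7,19.4,22,0,0,0],[17.7,19.4,22,0,0,0],[0,0,0,0,0,0],[0,0,0,0,0,0]]' 100
python3 -m jog '[[0,0,0,0,0,0]]'
python3 - <<'E'
from h import *
c,im=snap('wrist','w2.png')
cv2.imwrite('pics/w2b.png',cv2.resize(im[:,:,::-1],(800,600)))
E
```

```text
time: 3.1
tool_pos: [653.3, -106.8, 221.3]
tcp_rot: [-3.14, -0.0, 1.621]
contact_force: [-0.9, -0.0, 0.1]
grip_width: 91.8
finger_force: 0.0
time: 3.2
tool_pos: [653.4, -108.1, 223.0]
tcp_rot: [3.14, 0.001, 1.62]
contact_force: [-0.2, -0.2, 0.4]
grip_width: 91.8
finger_force: 0.0
```

View pics/w2b.png

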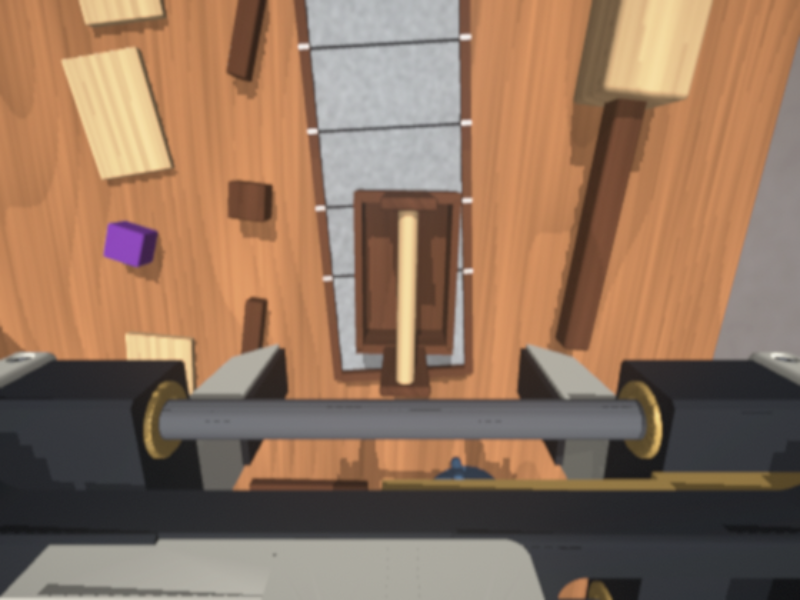

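Dowel from (407,212) to (405,384), centred between the fingers (the tool axis is at column 402). Descending to grip.

```bash
python3 -m jog '[[-3,3,30,0,0,0],[0,0,30,0,0,0],[0,0,30,0,0,0],[0,0,25,0,0,0],[0,0,16,0,0,0],[0,0,0,0,0,0],[0,0,0,0,0,0]]' 100
python3 -m jog '[[0,0,0,0,0,0],[0,0,0,0,0,0],[0,0,0,0,0,0],[0,0,0,0,0,0],[0,0,0,0,0,0],[0,0,0,0,0,0],[0,0,0,0,0,0],[0,0,0,0,0,0]]' 0
```

```text
time: 3.95
tool_pos: [657.0, -111.2, 92.2]
tcp_rot: [3.14, 0.001, 1.619]
contact_force: [0.9, -0.2, 0.7]
grip_width: 91.6
finger_force: 0.0
time: 4.75
tool_pos: [656.6, -110.3, 90.7]
tcp_rot: [-3.142, -0.0, 1.62]
contact_force: [-0.6, 0.9, 0.6]
grip_width: 32.6
finger_force: 0.0
```

```bash
python3 -m jog '[[0,0,0,0,0,0],[0,0,0,0,0,0],[0,0,0,0,0,0],[0,0,0,0,0,0],[0,0,0,0,0,0],[0,0,-5,0,0,0],[0,0,-10,0,0,0],[0,0,-20,0,0,0],[0,0,-25,0,0,0],[0,0,-25,0,0,0],[0,0,-25,0,0,0],[0,0,-15,0,0,0]]' 0
python3 -m jog '[[1,-15,0,0,0,0.04],[1,-25,0,0,0,0],[1,-30,0,0,0,0],[1,-30,0,0,0,0],[1,-30,0,0,0,0],[1,-30,0,0,0,0],[1,-25,0,0,0,0],[1,-15,0,0,0,0],[0,-16,0,0,0,0],[0,0,0,0,0,0],[0,0,0,0,0,0]]' 0
```

```text
time: 5.95
tool_pos: [657.2, -110.4, 219.1]
tcp_rot: [3.138, 0.001, 1.62]
contact_force: [0.8, 0.1, -2.4]
grip_width: 11.1
finger_force: 30.0
time: 7.05
tool_pos: [441.1, -105.1, 216.6]
tcp_rot: [3.14, 0.001, 1.579]
contact_force: [1.0, -0.2, -3.3]
grip_width: 10.7
finger_force: 30.0
```

Now move in -y, then look at the stand from the scene camera.

```bash
python3 -m jog '[[-15,0,0,0,0,0],[-25,0,0,0,0,0],[-32,0,0,0,0,0],[-35,0,0,0,0,0],[-35,0,0,0,0,0],[-35,0,0,0,0,0],[-35,0,0,0,0,0],[-32,0,0,0,0,0],[-25,0,0,0,0,0],[-20,0,0,0,0,0],[0,0,0,0,0,0],[0,0,0,0,0,0]]' 0
python3 -m jog '[[0,0,12,0,0,0],[0,0,15,0,0,0],[0,0,9,0,0,0],[0,0,0,0,0,0],[0,0,0,0,0,0],[0,0,0,0,0,0]]' 0
python3 - <<'E'
from h import *
c,im=snap('wrist','w3.png')
c2,im2=snap('scene','s3.png')
a=cv2.resize(im2[230:420,60:310],(500,380));b=cv2.resize(im[150:360,150:410],(297,240))
o=np.zeros((380,797,3),np.uint8);o[:,:500]=a;o[:240,500:]=b
cv2.imwrite('pics/m3.png',o[:,:,::-1])
E
```

```text
time: 8.25
tool_pos: [443.5, -393.9, 215.2]
tcp_rot: [-3.141, -0.001, 1.579]
contact_force: [0.2, 0.3, -2.5]
grip_width: 10.7
finger_force: 30.0
time: 8.85
tool_pos: [443.5, -394.0, 180.5]
tcp_rot: [3.141, 0.001, 1.58]
contact_force: [0.5, 0.0, -2.7]
grip_width: 10.7
finger_force: 30.0
```

View pics/m3.png

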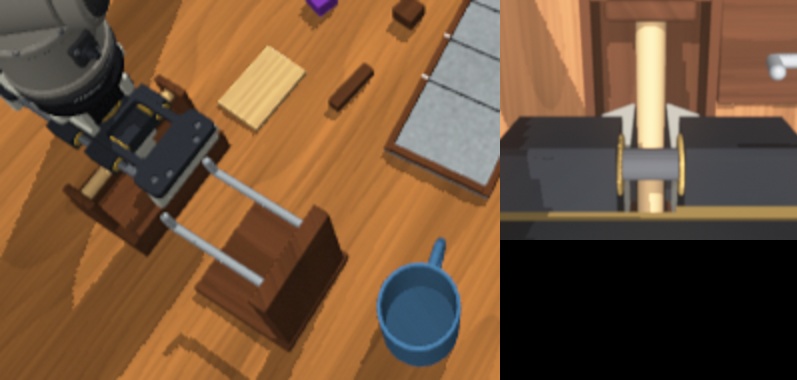

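The scene crop shows both arm tips, at (207,162) and (166,217), pointing between the tote's end boards. Advance.

```bash
python3 -m jog '[[0,5,1.5,0,0,0],[0,12,0,0,0,0],[0,14,0,0,0,0],[0,14,0,0,0,0],[0,0,0,0,0,0]]' 0
python3 -m jog '[[0,12,0,0,0,0],[0,14,0,0,0,0],[0,14,0,0,0,0],[0,12,0,0,0,0],[0,6,0,0,0,0],[0,0,0,0,0,0],[0,0,0,0,0,0]]' 0
python3 - <<'E'
from h import *
c2,im2=snap('scene','s4.png')
cv2.imwrite('pics/m4.png',cv2.resize(im2[270:400,100:290],(570,390))[:,:,::-1])
E
```

```text
time: 9.45
tool_pos: [490.3, -393.1, 178.0]
tcp_rot: [3.14, 0.0, 1.581]
contact_force: [0.2, 0.1, -2.9]
grip_width: 11.1
finger_force: 30.0
time: 10.15
tool_pos: [545.6, -392.9, 178.1]
tcp_rot: [-3.141, -0.0, 1.58]
contact_force: [-0.2, -0.3, -2.4]
grip_width: 10.6
finger_force: 30.0
```

View pics/m4.png

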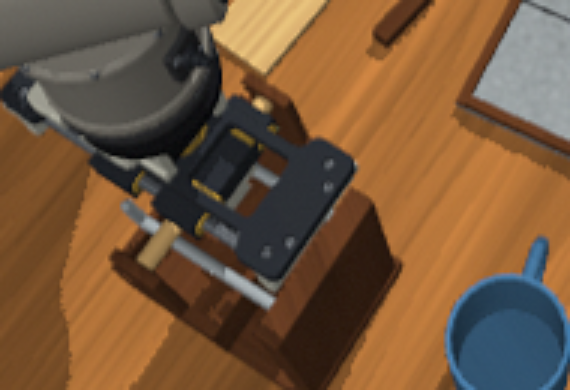

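The dowel lies over both arms, in front of the back board. Lower it.

```bash
python3 -m jog '[[-1,0,6,0,0,0],[-1,0,8,0,0,0],[0,0,8,0,0,0],[0,0,4,0,0,0],[0,0,0,0,0,0],[0,0,0,0,0,0]]' 0
python3 -m jog '[[0,0,1.5,0,0,0],[0,0,1.5,0,0,0],[0,0,1.5,0,0,0],[0,0,0,0,0,0],[0,0,0,0,0,0]]' 0
```

```text
time: 10.8
tool_pos: [546.2, -395.0, 152.2]
tcp_rot: [3.142, -0.0, 1.58]
contact_force: [-0.2, 0.4, -2.5]
grip_width: 11.0
finger_force: 30.0
time: 11.3
tool_pos: [546.1, -394.9, 147.7]
tcp_rot: [3.142, 0.0, 1.58]
contact_force: [0.1, -0.4, -3.2]
grip_width: 11.2
finger_force: 30.0
```

```bash
python3 -m jog '[[0,0,0.7,0,0,0],[0,0,0.7,0,0,0],[0,0,0.7,0,0,0],[0,0,0.7,0,0,0],[0,0,0,0,0,0],[0,0,0,0,0,0]]' 0
```

```text
time: 11.9
tool_pos: [546.2, -394.9, 145.5]
tcp_rot: [3.141, 0.0, 1.58]
contact_force: [-0.3, 1.2, 1.7]
grip_width: 11.2
finger_force: 30.0
```

Contact. Release partway and lift.

```bash
python3 -m jog '[[0,0,0,0,0,0],[0,0,0,0,0,0],[0,0,0,0,0,0],[0,0,0,0,0,0],[0,0,0,0,0,0],[0,0,0,0,0,0]]' 45
python3 -m jog '[[0,0,-10,0,0,0],[0,0,-20,0,0,0],[0,0,-25,0,0,0],[0,0,-30,0,0,0],[0,0,-35,0,0,0],[0,0,-35,0,0,0],[0,0,-20,0,0,0],[0,0,0,0,0,0],[0,0,0,0,0,0]]' 45
python3 -m jog '[[30,-20,0,0,0,0],[35,-20,0,0,0,0],[35,-15,0,0,0,0],[35,-10,0,0,0,0],[35,0,0,0,0,0],[25,0,0,0,0,0],[0,0,0,0,0,0],[0,0,0,0,0,0]]' 100
python3 - <<'E'
from h import *
c2,im2=snap('scene','s5.png')
c,im=snap('wrist','w5.png')
o=np.zeros((420,760,3),np.uint8);o[:390,:360]=cv2.resize(im2[270:400,120:240],(360,390));o[:300,360:]=cv2.resize(im,(400,300));
cv2.imwrite('pics/m5.png',o[:,:,::-1])
for t in["board_1","tray"]:
    for d in bot.outline_of(t,'wrist'):
        if d['p']>.4: print(t,round(d['p'],2),np.round(d['pixel']),int(d['mask'].sum()),rect(c,d['mask'],8 if t=='board_1' else 12))
E
```

```text
time: 12.5
tool_pos: [546.1, -395.0, 144.9]
tcp_rot: [3.142, 0.0, 1.58]
contact_force: [-0.1, 0.2, 0.3]
grip_width: 41.3
finger_force: 0.0
time: 13.4
tool_pos: [546.1, -394.8, 320.1]
tcp_rot: [3.141, 0.0, 1.58]
contact_force: [0.7, 0.8, -0.6]
grip_width: 41.5
finger_force: 0.0
time: 14.2
tool_pos: [479.0, -200.2, 319.0]
tcp_rot: [-3.14, -0.001, 1.581]
contact_force: [-0.5, -0.3, 0.3]
grip_width: 91.5
finger_force: 0.0
board_1 0.94 [252. 189.] 2141 (array([ 431.3, -233.3], dtype=float32), (np.float32(91.4), np.float32(61.3)), 1.512)
board_1 0.81 [243.  32.] 2651 (array([423.9,  -7.2], dtype=float32), (np.float32(80.6), np.float32(59.5)), 1.761)
tray 0.68 [400.  87.] 17064 (array([646.4, -92.9], dtype=float32), (np.float32(253.2), np.float32(134.8)), 1.663)
```

View pics/m5.png

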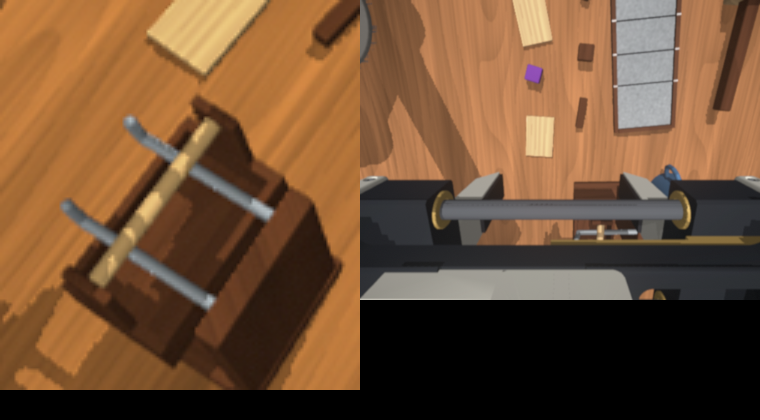

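Left crop: the tote hangs by its dowel across both arms, from (97,270) to (210,130). Next, an overhead view of the tray.

```bash
python3 -m jog '[[25,27,-10,0,0,0],[25,27,-10,0,0,0],[25,27,-10,0,0,0],[25,27,-10,0,0,0],[25,27,-10,0,0,0],[25,27,-10,0,0,-0.09],[0,0,0,0,0,0],[0,0,0,0,0,0]]' 100
python3 - <<'E'
from h import *
c,im=snap('wrist','w6.png')
d=max(bot.outline_of('tray','wrist'),key=lambda d:d['p']);print(d['p'],rect(c,d['mask'],12))
cv2.imwrite('pics/m6.png',cv2.resize(im[:300,150:420],(720,800))[:600,:,::-1] if 0 else cv2.resize(im[:,:,::-1],(800,600),interpolation=cv2.INTER_CUBIC))
for t in["board_1","block_1","stick_1"]:
    for d in bot.outline_of(t,'wrist'):
        if d['p']>.4: print(t,round(d['p'],2),np.round(d['pixel']),int(d['mask'].sum()),rect(c,d['mask'],{'board_1':8,'block_1':24,'stick_1':16}[t]))
E
```

```text
time: 15.2
tool_pos: [640.4, -49.4, 378.7]
tcp_rot: [-3.14, 0.0, 1.669]
contact_force: [-0.3, 0.1, 0.4]
grip_width: 91.7
finger_force: 0.0
0.92 (array([642. , -34.6], dtype=float32), (np.float32(368.8), np.float32(130.8)), 1.676)
board_1 0.93 [159. 237.] 784 (array([ 433.6, -222.8], dtype=float32), (np.float32(75.4), np.float32(60.4)), 1.492)
board_1 0.79 [156. 122.] 2062 (array([424.7,  -0.6], dtype=float32), (np.float32(89.5), np.float32(63.3)), 1.773)
board_1 0.59 [212. 332.] 1172 (array([ 528.8, -398. ], dtype=float32), (np.float32(105.2), np.float32(58.6)), 0.059)
board_1 0.58 [157.  48.] 2439 (array([431. , 110.4], dtype=float32), (np.float32(90.0), np.float32(61.8)), 1.719)
block_1 0.79 [216. 164.] 374 (array([528.4, -60.2], dtype=float32), (np.float32(33.7), np.float32(32.7)), 1.476)
block_1 0.63 [155. 183.] 385 (array([428.4, -99.5], dtype=float32), (np.float32(36.1), np.float32(34.4)), 1.271)
block_1 0.46 [157. 238.] 787 (array([ 439.7, -214.1], dtype=float32), (np.float32(71.1), np.float32(58.3)), 1.5)
stick_1 0.82 [210. 229.] 310 (array([ 524. , -176.4], dtype=float32), (np.float32(65.6), np.float32(17.1)), 1.416)
stick_1 0.61 [219.  89.] 492 (array([529.7,  61.2], dtype=float32), (np.float32(62.9), np.float32(19.7)), 1.302)
```

View pics/m6.png

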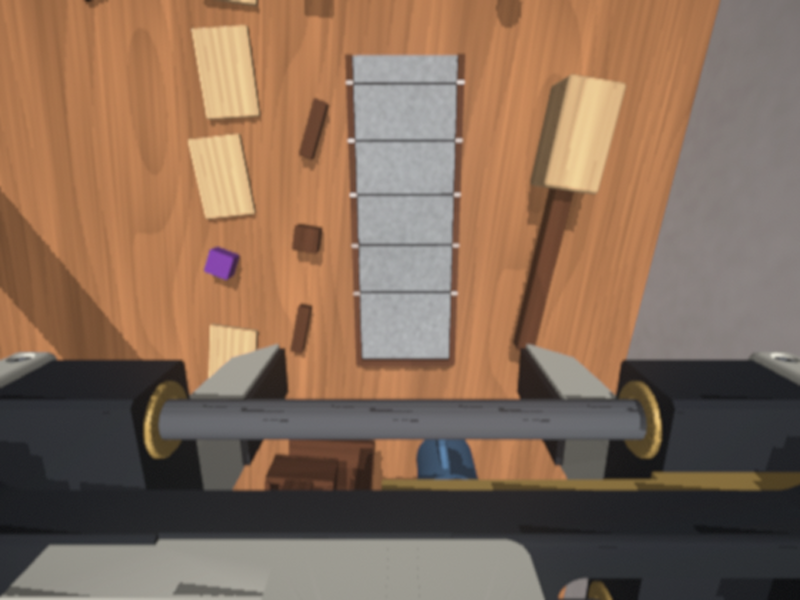

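Overhead, the tray runs from the stop at (362,358)-(447,358), past lines at rows 293, 244, 195, 141 and 82, to the open end at row 55. I'll fit its pose from those lines.

```bash
cat >> h.py <<'E'
import json,os
if os.path.exists('tray.json'): TX,TY,TW=json.load(open('tray.json'))
def t2w(x,y): c,s=np.cos(TW),np.sin(TW); return np.array([TX+c*x-s*y,TY+s*x+c*y])
def go(p,z,psi,o=None):
    """remaining shift in tool axes (tool down) to TCP p,z and turn about tool z to yaw psi; shift given for the present yaw"""
    o=o or bot.get_obs();P=np.array(o['tool_pos']);y=o['tcp_rot'][2]
    d=np.array(p)-P[:2]
    print('shift',round(d@[np.cos(y),np.sin(y)],1),round(d@[np.sin(y),-np.cos(y)],1),round(P[2]-z,1),'rz',round(y-psi,3), '| shift after the turn',round(d@[np.cos(psi),np.sin(psi)],1),round(d@[np.sin(psi),-np.cos(psi)],1))
E
python3 - <<'E'
from h import *
from scipy.optimize import least_squares
c=cam('wrist')
px=np.array([(359,293),(451,293),(357,245),(453,244),(356,195),(454,194),(355,141),(456,140),(353,83),(458,82)])*.7
w=ray(c,px,6)[:,:2]
loc=np.array([[s*57,y] for y in(-85,-25,35,95,155) for s in(-1,1)])
f=lambda q:(np.array([[np.cos(q[2]),-np.sin(q[2])],[np.sin(q[2]),np.cos(q[2])]])@loc.T).T+q[:2]-w
r=least_squares(lambda q:f(q).ravel(),[640,-35,.1]);print(r.x,f(r.x).round(1).tolist())
json.dump(list(r.x),open('tray.json','w'))
E
python3 - <<'E'
from h import *
print([t2w(0,-130+60*i).round(1) for i in range(4)],t2w(0,-175).round(1))
go([432,-233],150,1.513)
E
```

```text
[ 6.42407825e+02 -3.64393917e+01  9.86119026e-02] [[1.3, 1.5], [-1.2, 1.5], [2.1, 0.5], [-1.6, -0.9], [1.4, 0.7], [-0.9, -0.5], [0.7, 0.1], [-1.3, -0.9], [1.0, -0.5], [-1.5, -1.6]]
[array([ 655.2, -165.8]), array([ 649.3, -106.1]), array([643.4, -46.4]), array([637.5,  13.3])] [ 659.6 -210.6]
shift -161.8 -224.1 230.2 rz 0.155 | shift after the turn -194.4 -196.5
```

```bash
echo '[642.3,-35.8,0.101]' > tray.json
python3 -m jog '[[-20.2,-28,28,0,0,0],[-20.2,-28,28,0,0,0],[-20.2,-28,28,0,0,0],[-20.2,-28,28,0,0,0],[-20.2,-28,28,0,0,0],[-20.2,-28,28,0,0,0],[-20.2,-28,28,0,0,0],[-20.2,-28,28,0,0,0],[0,0,0,0,0,0.08],[0,0,0,0,0,0.075],[0,0,0,0,0,0],[0,0,0,0,0,0]]' 100
python3 - <<'E'
from h import *
c,im=snap('wrist','w7.png')
for d in bot.outline_of('board_1','wrist'): print(round(d['p'],2),np.round(d['pixel']),rect(c,d['mask'],8))
go([431.7,-233],2,1.513)
E
```

```text
time: 16.65
tool_pos: [432.8, -232.3, 156.3]
tcp_rot: [3.141, 0.0, 1.516]
contact_force: [0.1, 0.3, -1.5]
grip_width: 91.7
finger_force: 0.0
0.58 [279. 191.] (array([ 432.1, -233.2], dtype=float32), (np.float32(90.0), np.float32(60.5)), 1.516)
shift -1.0 -1.3 154.3 rz 0.003 | shift after the turn -1.0 -1.3
```

Excellent agreement. Descend, grip and lift.

```bash
python3 -m jog '[[-1,-0.8,30,0,0,0],[0,0,40,0,0,0],[0,0,35,0,0,0],[0,0,25,0,0,0],[0,0,14,0,0,0],[0,0,8,0,0,0],[0,0,0,0,0,0],[0,0,0,0,0,0]]' 100
python3 -m jog '[[0,0,0,0,0,0],[0,0,0,0,0,0],[0,0,0,0,0,0],[0,0,0,0,0,0],[0,0,0,0,0,0],[0,0,0,0,0,0],[0,0,0,0,0,0]]' 0
python3 -m jog '[[0,0,-10,0,0,0],[0,0,-25,0,0,0],[0,0,-25,0,0,0],[0,0,-20,0,0,0],[0,0,-10,0,0,0],[0,0,0,0,0,0],[0,0,0,0,0,0]]' 0
python3 - <<'E'
from h import *
c,im=snap('wrist','w8.png')
for d in bot.outline_of('board_1','wrist'): print(round(d['p'],2),np.round(d['pixel']),rect(c,d['mask'],bot.get_obs()['tool_pos'][2]+6))
go(t2w(0,-130),50,TW+np.pi/2)
E
```

```text
time: 17.55
tool_pos: [432.7, -233.2, 4.6]
tcp_rot: [3.141, 0.001, 1.515]
contact_force: [0.2, -0.0, -0.6]
grip_width: 91.8
finger_force: 0.0
time: 18.25
tool_pos: [432.3, -233.0, 4.1]
tcp_rot: [3.141, 0.0, 1.515]
contact_force: [-0.4, 0.6, 3.3]
grip_width: 59.1
finger_force: 30.0
time: 18.95
tool_pos: [431.9, -232.7, 93.5]
tcp_rot: [-3.141, -0.0, 1.515]
contact_force: [0.1, -0.0, -0.8]
grip_width: 59.5
finger_force: 30.0
0.96 [283. 236.] (array([ 433.4, -215. ], dtype=float32), (np.float32(58.5), np.float32(55.0)), 3.085)
shift 79.8 219.6 42.9 rz -0.157 | shift after the turn 44.5 229.4
```

```bash
python3 -m jog '[[0,0,0,0,0,-0.08],[0,0,0,0,0,-0.077],[6,28,0,0,0,0],[6,34,0,0,0,0],[6,36,0,0,0,0],[6,36,0,0,0,0],[8,36,0,0,0,0],[8,34,0,0,0,0],[8,25.5,0,0,0,0],[0,0,0,0,0,0],[0,0,0,0,0,0]]' 0
python3 -m jog '[[0,0,25,0,0,0],[0,0,25,0,0,0],[0,0,15,0,0,0],[0,0,0,0,0,0],[0,0,0,0,0,0],[0,0,0,0,0,0]]' 0
python3 - <<'E'
from h import *
go(t2w(0,-130),11,TW+np.pi/2);print(bot.get_obs()['grip_width'])
c,im=snap('wrist','w9.png')
c2=cam('scene');im2=bot.capture('scene')
o=np.zeros((420,780,3),np.uint8);o[:300,:400]=cv2.resize(im,(400,300));o[:400,400:780]=cv2.resize(im2[200:310,240:345],(380,400))
cv2.imwrite('pics/m9.png',o[:,:,::-1])
E
```

```text
time: 20.15
tool_pos: [655.0, -161.6, 92.1]
tcp_rot: [-3.139, -0.001, 1.673]
contact_force: [-0.9, 0.3, -0.8]
grip_width: 59.5
finger_force: 30.0
time: 20.75
tool_pos: [656.5, -162.6, 30.5]
tcp_rot: [3.139, 0.001, 1.672]
contact_force: [0.8, -0.6, 0.5]
grip_width: 59.2
finger_force: 30.0
shift -2.4 -1.3 19.5 rz -0.0 | shift after the turn -2.4 -1.3
59.20883593638982
```

View pics/m9.png

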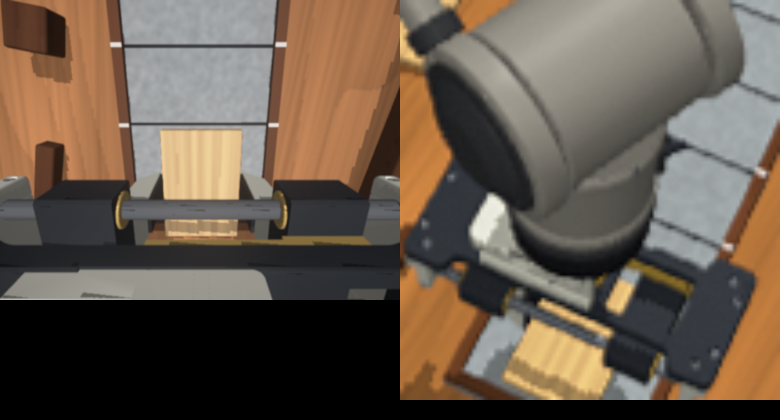

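The wrist crop shows the board centred between the rails, its far edge (row 130) just short of line 1 (row 125). Lower it and nudge it against the stop.

```bash
python3 -m jog '[[0,-1,10,0,0,0],[0,0,8,0,0,0],[0,0,0,0,0,0],[0,0,0,0,0,0]]' 0
python3 -m jog '[[-1,0,0,0,0,0],[-1,0,0,0,0,0],[0,0,0,0,0,0],[0,0,0,0,0,0]]' 0
python3 -m jog '[[-1,0,0,0,0,0],[0,0,0,0,0,0],[0,0,0,0,0,0]]' 0
python3 -c "
from h import *
go(t2w(0,-130),10,TW+np.pi/2)"
```

```text
time: 21.25
tool_pos: [654.3, -162.0, 10.2]
tcp_rot: [-3.141, -0.001, 1.672]
contact_force: [0.1, 0.7, -1.0]
grip_width: 59.3
finger_force: 30.0
time: 21.65
tool_pos: [654.5, -162.8, 10.6]
tcp_rot: [-3.14, -0.002, 1.672]
contact_force: [-0.3, 5.7, -0.1]
grip_width: 59.6
finger_force: 30.0
time: 21.95
tool_pos: [654.5, -162.8, 10.5]
tcp_rot: [-3.14, -0.003, 1.672]
contact_force: [-0.9, 8.2, 0.4]
grip_width: 59.3
finger_force: 30.0
shift -2.4 0.6 0.5 rz 0.001 | shift after the turn -2.4 0.6
```

Against the stop (8 N). Lower the last millimetre and release slightly.

```bash
python3 -m jog '[[0.5,0,1,0,0,0],[0,0,0,0,0,0]]' 0
python3 -m jog '[[0,0,0,0,0,0],[0,0,0,0,0,0],[0,0,0,0,0,0]]' 75
python3 -m jog '[[0,0,-15,0,0,0],[0,0,-25,0,0,0],[0,0,-30,0,0,0],[0,0,-30,0,0,0],[0,0,-30,0,0,0],[0,0,-30,0,0,0],[0,0,0,0,0,0],[0,0,0,0,0,0]]' 75
python3 - <<'E'
from h import *
c,im=snap('wrist','w10.png')
for d in bot.outline_of('board_1','wrist'):
  print(round(d['p'],2),np.round(d['pixel']),rect(c,d['mask'],14 if rect(c,d['mask'],8)[0][0]>600 else 8))
print(t2w(0,-130))
cv2.imwrite('pics/m10.png',cv2.resize(im[:300,120:440],(800,750))[150:750,:,::-1])
go([424,-1],90,1.775)
E
```

```text
time: 22.15
tool_pos: [654.6, -162.8, 9.9]
tcp_rot: [-3.14, -0.003, 1.672]
contact_force: [-2.0, 6.6, 2.1]
grip_width: 59.1
finger_force: 30.0
time: 22.45
tool_pos: [655.2, -165.2, 10.1]
tcp_rot: [3.141, 0.001, 1.672]
contact_force: [0.5, -0.5, 0.3]
grip_width: 68.5
finger_force: 0.0
time: 23.25
tool_pos: [655.3, -165.0, 171.6]
tcp_rot: [3.139, 0.001, 1.672]
contact_force: [-0.1, 0.0, -0.8]
grip_width: 69.0
finger_force: 0.0
0.73 [283. 188.] (array([ 655.2, -163.5], dtype=float32), (np.float32(90.9), np.float32(59.6)), 1.672)
[ 655.40768819 -165.13749847]
shift 185.9 -212.7 79.2 rz -0.103 | shift after the turn 206.9 -192.4
```

View pics/m10.png

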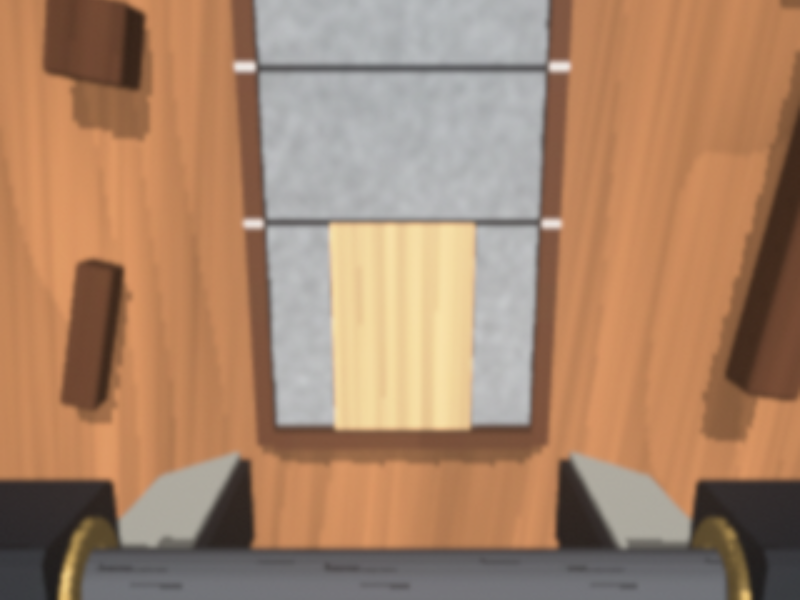

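Board 1 sits flat against the stop with its far edge (row 222) on line 1, centred. Its fix corrects tray y by +1.5 mm. Next board B at (424,-1).

```bash
echo '[642.3,-34.3,0.101]' > tray.json
python3 -m jog '[[26.5,-30.4,3,0,0,0],[26.5,-30.4,3,0,0,0],[26.5,-30.4,3,0,0,0],[26.5,-30.4,3,0,0,0],[26.5,-30.4,3,0,0,0],[26.5,-30.4,3,0,0,0],[26.5,-30.4,3,0,0,0],[0,0,0,0,0,-0.103],[0,0,0,0,0,0],[0,0,0,0,0,0]]' 100
python3 - <<'E'
from h import *
c,im=snap('wrist','w11.png')
for d in bot.outline_of('board_1','wrist'): print(round(d['p'],2),np.round(d['pixel']),rect(c,d['mask'],8))
go([424,-1],3,1.775)
E
```

```text
time: 24.35
tool_pos: [424.9, -1.8, 148.7]
tcp_rot: [-3.141, 0.0, 1.772]
contact_force: [-0.0, -0.0, -1.2]
grip_width: 91.6
finger_force: 0.0
0.89 [280. 192.] (array([422.1,  -0.5], dtype=float32), (np.float32(89.6), np.float32(59.8)), 1.772)
0.4 [357.   0.] (array([453.5, 178.1], dtype=float32), (np.float32(14.5), np.float32(3.0)), 0.201)
shift 1.2 -0.9 145.7 rz -0.003 | shift after the turn 1.2 -0.9
```

```bash
python3 -m jog '[[1.5,-2,30,0,0,0],[0,0,40,0,0,0],[0,0,35,0,0,0],[0,0,22,0,0,0],[0,0,12,0,0,0],[0,0,5,0,0,0],[0,0,0,0,0,0],[0,0,0,0,0,0]]' 100
python3 -m jog '[[0,0,0,0,0,0],[0,0,0,0,0,0],[0,0,0,0,0,0],[0,0,0,0,0,0],[0,0,0,0,0,0],[0,0,0,0,0,0],[0,0,0,0,0,0]]' 0
python3 -m jog '[[0,0,-10,0,0,0],[0,0,-25,0,0,0],[0,0,-25,0,0,0],[0,0,-20,0,0,0],[0,0,-10,0,0,0],[0,0,0,0,0,0],[0,0,0,0,0,0]]' 0
python3 - <<'E'
from h import *
go(t2w(0,-69.1),50,TW+np.pi/2)
E
```

```text
time: 25.25
tool_pos: [422.9, -0.8, 5.3]
tcp_rot: [3.141, 0.0, 1.774]
contact_force: [-0.0, 0.1, -0.2]
grip_width: 91.9
finger_force: 0.0
time: 25.95
tool_pos: [422.4, -0.5, 5.1]
tcp_rot: [3.141, 0.0, 1.775]
contact_force: [-1.2, 0.6, 4.4]
grip_width: 59.0
finger_force: 30.0
time: 26.65
tool_pos: [421.9, -0.5, 94.5]
tcp_rot: [-3.141, -0.0, 1.775]
contact_force: [0.3, -1.0, 0.5]
grip_width: 59.0
finger_force: 30.0
shift -146.5 201.8 44.5 rz 0.103 | shift after the turn -125.0 215.8
```

```bash
python3 -m jog '[[0,0,0,0,0,0.103],[-12,24,0,0,0,0],[-19,34,0,0,0,0],[-20,34,0,0,0,0],[-20,34,0,0,0,0],[-20,34,0,0,0,0],[-19,32,5,0,0,0],[-15,24,10,0,0,0],[0,0,20,0,0,0],[0,0,10,0,0,0],[0,0,0,0,0,0],[0,0,0,0,0,0]]' 0
python3 -m jog '[[0,0,0,0,-0.134,0],[0,0,0,0,0,0],[0,0,0,0,0,0]]' 0
python3 - <<'E'
from h import *
o=bot.get_obs();print(o['tool_pos'],o['tcp_rot'],o['grip_width'])
d=t2w(0,-69.1)-o['tool_pos'][:2];a=TW+np.pi/2
print('along tray y',d@[np.cos(a),np.sin(a)],'along tray x',d@[np.sin(a),-np.cos(a)],'down',o['tool_pos'][2]-17)
c,im=snap('wrist','w12.png')
cv2.imwrite('pics/m12.png',cv2.resize(im,(400,300))[:,:,::-1])
E
```

```text
time: 27.85
tool_pos: [649.3, -102.7, 49.7]
tcp_rot: [-3.141, -0.0, 1.672]
contact_force: [-0.5, -0.3, 0.8]
grip_width: 58.7
finger_force: 30.0
time: 28.15
tool_pos: [650.0, -101.9, 51.0]
tcp_rot: [3.141, 0.132, 1.674]
contact_force: [1.1, 0.6, 0.5]
grip_width: 59.0
finger_force: 30.0
[ 650.04979132 -101.89460027   51.01887734] [3.14054007 0.13167771 1.67378596] 59.04757237359034
along tray y -1.0684741749149402 along tray x -0.8948436836054318 down 34.01887733843287
```

```bash
python3 -m jog '[[1,-0.9,10,0,0,0],[1,0,10,0,0,0],[1,0,9.9,0,0,0],[0,0,0,0,0,0],[0,0,0,0,0,0]]' 0
python3 -m jog '[[0.13,0,1,0,0,0],[0.13,0,1,0,0,0],[0.13,0,1,0,0,0],[0,0,0,0,0,0],[0,0,0,0,0,0]]' 0
```

```text
time: 28.7
tool_pos: [648.7, -104.3, 19.2]
tcp_rot: [-3.14, 0.133, 1.672]
contact_force: [0.7, 0.0, -0.6]
grip_width: 59.3
finger_force: 30.0
time: 29.2
tool_pos: [649.1, -104.1, 17.2]
tcp_rot: [3.141, 0.134, 1.672]
contact_force: [0.2, 0.3, 2.6]
grip_width: 59.2
finger_force: 30.0
```

```bash
python3 -m jog '[[1,0,-0.2,0,0,0],[0,0,0.3,0,0,0],[0,0,0,0,0,0]]' 0
python3 -m jog '[[0,0,0,0,0,0],[0,0,0,0,0,0],[0,0,0,0,0,0]]' 75
python3 -m jog '[[-2,0,-15,0,0,0],[-3.3,0,-25,0,0,0],[-4,0,-30,0,0,0],[-4,0,-30,0,0,0],[-4,0,-30,0,0,0],[0,0,0,0,0.134,0],[0,0,0,0,0,0],[0,0,0,0,0,0]]' 75
python3 - <<'E'
from h import *
c,im=snap('wrist','w13.png')
o=bot.get_obs();print(o['tool_pos'],o['tcp_rot'])
a=TW+np.pi/2
for d in bot.outline_of('board_1','wrist'):
  p,s,y=rect(c,d['mask'],18); v=p-np.array([TX,TY]); print(round(d['p'],2),np.round(d['pixel']),p,s,y,'tray xy',v@[np.cos(TW),np.sin(TW)],v@[np.cos(a),np.sin(a)])
cv2.imwrite('pics/m13.png',cv2.resize(im[:320,120:440],(600,600))[:,:,::-1])
go([431,110],130,1.72)
E
```

```text
time: 29.5
tool_pos: [649.1, -103.2, 17.0]
tcp_rot: [3.141, 0.134, 1.672]
contact_force: [-1.1, 0.5, 4.6]
grip_width: 58.8
finger_force: 30.0
time: 29.8
tool_pos: [648.7, -103.1, 16.2]
tcp_rot: [-3.141, 0.134, 1.672]
contact_force: [0.6, -0.1, -0.5]
grip_width: 68.5
finger_force: 0.0
time: 30.6
tool_pos: [648.4, -104.0, 147.7]
tcp_rot: [-3.141, 0.002, 1.67]
contact_force: [-0.8, 0.7, 0.8]
grip_width: 68.8
finger_force: 0.0
[ 648.20643233 -103.13397608  147.16311046] [-3.13985142e+00  1.88827576e-03  1.67101983e+00]
0.96 [283. 261.] [ 655.5 -170.2] (np.float32(58.5), np.float32(39.2)) 0.124 tray xy -0.5698446606815865 -136.53836254911997
0.63 [281. 198.] [ 649.6 -104.9] (np.float32(91.3), np.float32(59.8)) 1.675 tray xy 0.1442905739408957 -70.97625686974243
shift 233.4 -194.7 17.0 rz -0.048 | shift after the turn 242.5 -183.2
```

View pics/m13.png

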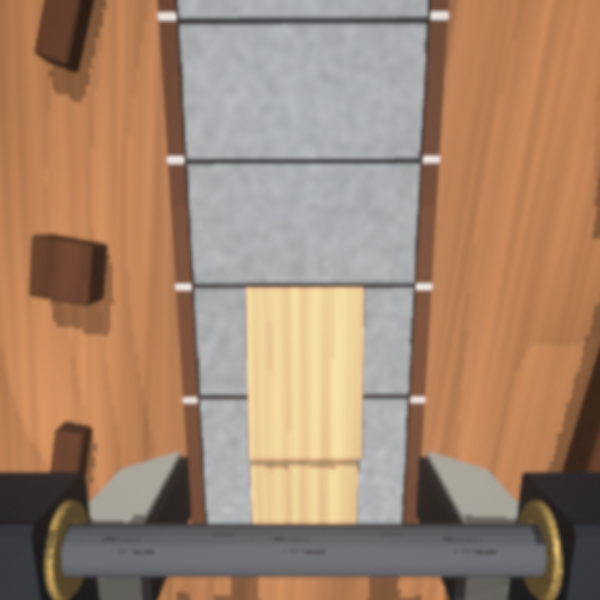

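Board 2's far edge (row 287) lies on line 2, centred and leaning. Next board C at (431,110).

```bash
python3 -m jog '[[25,-21,0,0,0,0],[30,-25,0,0,0,0],[30,-25,0,0,0,0],[30,-25,0,0,0,0],[30,-25,0,0,0,0],[30,-25,0,0,0,0],[30,-25,0,0,0,0],[28.4,-23.7,0,0,0,-0.048],[0,0,0,0,0,0],[0,0,0,0,0,0]]' 100
python3 - <<'E'
from h import *
c,im=snap('wrist','w14.png')
for d in bot.outline_of('board_1','wrist'): print(round(d['p'],2),np.round(d['pixel']),rect(c,d['mask'],8))
go(rect(c,bot.outline_of('board_1','wrist')[0]['mask'],8)[0],4,rect(c,bot.outline_of('board_1','wrist')[0]['mask'],8)[2])
E
```

```text
time: 31.7
tool_pos: [431.2, 110.3, 147.8]
tcp_rot: [3.141, 0.001, 1.722]
contact_force: [-0.1, -0.2, -0.3]
grip_width: 91.7
finger_force: 0.0
0.89 [301.  71.] (array([432.7, 225.7], dtype=float32), (np.float32(90.4), np.float32(60.7)), 1.542)
0.78 [157.  65.] (array([307.6, 212.7], dtype=float32), (np.float32(91.5), np.float32(60.7)), 0.48)
0.55 [402. 411.] (array([ 624.5, -141.5], dtype=float32), (np.float32(17.9), np.float32(6.0)), 1.677)
0.55 [276. 192.] (array([428.7, 111.8], dtype=float32), (np.float32(91.4), np.float32(61.2)), 1.736)
0.4 [408. 412.] (array([ 631., -138.], dtype=float32), (np.float32(22.9), np.float32(8.7)), 1.836)
shift 115.4 17.5 143.6 rz 0.177 | shift after the turn 116.6 -3.0
```

```bash
python3 -m jog '[[1,-1.7,30,0,0,0],[0,0,40,0,0,0],[0,0,35,0,0,0],[0,0,22,0,0,0],[0,0,12,0,0,0],[0,0,4.5,0,0,0],[0,0,0,0,0,0],[0,0,0,0,0,0]]' 100
python3 -m jog '[[0,0,0,0,0,0],[0,0,0,0,0,0],[0,0,0,0,0,0],[0,0,0,0,0,0],[0,0,0,0,0,0],[0,0,0,0,0,0],[0,0,0,0,0,0]]' 0
python3 -m jog '[[0,0,-10,0,0,0],[0,0,-25,0,0,0],[0,0,-25,0,0,0],[0,0,-20,0,0,0],[0,0,-10,0,0,0],[0,0,0,0,0,0],[0,0,0,0,0,0]]' 0
python3 - <<'E'
from h import *
go(t2w(0,-9.1),50,TW+np.pi/2)
E
```

```text
time: 32.7
tool_pos: [430.5, 110.1, 4.8]
tcp_rot: [3.14, 0.0, 1.719]
contact_force: [0.1, 0.5, 0.4]
grip_width: 91.6
finger_force: 0.0
time: 33.4
tool_pos: [429.9, 110.3, 4.4]
tcp_rot: [3.141, 0.0, 1.72]
contact_force: [-0.3, 0.7, 2.9]
grip_width: 58.8
finger_force: 30.0
time: 34.1
tool_pos: [429.5, 110.2, 93.9]
tcp_rot: [-3.141, -0.0, 1.72]
contact_force: [-0.1, 0.6, 0.2]
grip_width: 59.0
finger_force: 30.0
shift -183.6 188.6 43.9 rz 0.048 | shift after the turn -174.4 197.2
```

```bash
python3 -m jog '[[0,0,0,0,0,0.048],[-19,22,0,0,0,0],[-27,30,0,0,0,0],[-27,31,0,0,0,0],[-27,31,0,0,0,0],[-27,30,0,0,0,0],[-26.4,30,5,0,0,0],[-21,23.2,10,0,0,0],[0,0,20,0,0,0],[0,0,10,0,0,0],[0,0,0,0,0,0],[0,0,0,0,0,0]]' 0
python3 -m jog '[[0,0,0,0,-0.134,0],[0,0,0,0,0,0],[0,0,0,0,0,0]]' 0
cat >> h.py <<'E'
def rem(yt,z,x=0):
    o=bot.get_obs();print(np.round(o['tool_pos'],1),np.round(o['tcp_rot'],3),round(o['grip_width'],1))
    d=t2w(x,yt)-o['tool_pos'][:2];a=TW+np.pi/2;t=o['tcp_rot'][1];u=d@[np.cos(a),np.sin(a)];w=o['tool_pos'][2]-z
    print('tool shift to go',round(u*np.cos(t)+w*np.sin(t),1),round(d@[np.sin(a),-np.cos(a)],1),round(w*np.cos(t)-u*np.sin(t),1))
E
python3 -c "
from h import *
rem(-9.3,18)"
```

```text
time: 35.3
tool_pos: [643.1, -42.7, 49.0]
tcp_rot: [-3.14, -0.0, 1.672]
contact_force: [0.7, 0.2, 0.1]
grip_width: 59.3
finger_force: 30.0
time: 35.6
tool_pos: [643.8, -41.9, 50.2]
tcp_rot: [3.141, 0.131, 1.674]
contact_force: [0.5, 0.4, -0.8]
grip_width: 59.0
finger_force: 30.0
[643.8 -41.9  50.2] [3.141 0.131 1.674] 59.0
tool shift to go 2.6 -0.7 32.2
```

```bash
python3 -m jog '[[0.9,-0.7,11,0,0,0],[0.9,0,11,0,0,0],[0.8,0,9,0,0,0],[0,0,0,0,0,0],[0,0,0,0,0,0]]' 0
python3 -m jog '[[0.13,0,1,0,0,0],[0.13,0,1,0,0,0],[0,0,0,0,0,0],[0,0,0,0,0,0]]' 0
python3 -c "
from h import *
rem(-9.3,16.5)"
```

```text
time: 36.1
tool_pos: [642.7, -45.3, 17.3]
tcp_rot: [-3.14, 0.133, 1.671]
contact_force: [-0.2, 0.1, -0.1]
grip_width: 59.2
finger_force: 30.0
time: 36.5
tool_pos: [643.1, -44.9, 16.2]
tcp_rot: [3.142, 0.134, 1.672]
contact_force: [-0.2, 0.9, -0.6]
grip_width: 59.3
finger_force: 30.0
[643.1 -44.9  16.2] [3.142 0.134 1.672] 59.3
tool shift to go 1.3 0.3 -0.5
```

```bash
python3 -m jog '[[1.3,0,0,0,0,0],[0.1,0,0.7,0,0,0],[0.1,0,0.7,0,0,0],[0,0,0,0,0,0],[0,0,0,0,0,0]]' 0
```

```text
time: 37.0
tool_pos: [643.0, -43.5, 15.9]
tcp_rot: [3.141, 0.134, 1.672]
contact_force: [-2.7, 0.8, 8.3]
grip_width: 59.2
finger_force: 30.0
```

Contact; release and check numerically, then head for board D at (432,226).

```bash
python3 -m jog '[[0,0,0,0,0,0],[0,0,0,0,0,0],[0,0,0,0,0,0]]' 75
python3 -m jog '[[-2,0,-15,0,0,0],[-3.3,0,-25,0,0,0],[-4,0,-30,0,0,0],[-4,0,-30,0,0,0],[-4,0,-30,0,0,0],[0,0,0,0,0.134,0],[0,0,0,0,0,0],[0,0,0,0,0,0]]' 75
cat >> h.py <<'E'
def row(f):
    c,im=snap('wrist',f);a=TW+np.pi/2
    for d in bot.outline_of('board_1','wrist'):
      p,s,y=rect(c,d['mask'],18); v=p-np.array([TX,TY]); print(round(d['p'],2),np.round(d['pixel']),p,s,y,'tray xy',v@[np.cos(TW),np.sin(TW)],v@[np.cos(a),np.sin(a)])
E
python3 - <<'E'
from h import *
row('w15.png')
go([432,226.5],148,1.541)
E
```

```text
time: 37.3
tool_pos: [642.9, -43.6, 14.4]
tcp_rot: [-3.142, 0.134, 1.672]
contact_force: [0.1, -0.1, 0.5]
grip_width: 68.4
finger_force: 0.0
time: 38.1
tool_pos: [642.5, -44.5, 145.7]
tcp_rot: [-3.141, 0.003, 1.67]
contact_force: [0.6, 0.2, -0.7]
grip_width: 69.0
finger_force: 0.0
0.95 [281. 263.] [ 650.7 -108.5] (np.float32(61.4), np.float32(40.2)) 0.078 tray xy 0.8757392454465 -74.66882405564091
0.83 [282. 197.] [643.5 -43.5] (np.float32(93.3), np.float32(60.8)) 1.67 tray xy 0.2662635905391913 -9.274109321134475
0.69 [280. 319.] [ 656.3 -179.7] (np.float32(59.7), np.float32(36.9)) 0.099 tray xy -0.7318032599338973 -146.07061044146033
shift 289.4 -181.9 -3.0 rz 0.131 | shift after the turn 263.2 -218.2
```

```bash
python3 -m jog '[[25,-15,0,0,0,0],[33,-21,0,0,0,0],[35,-22,0,0,0,0],[35,-22,0,0,0,0],[35,-22,0,0,0,0],[35,-22,0,0,0,0],[35,-22,0,0,0,0],[33,-21,0,0,0,0],[23.4,-14.9,0,0,0,0.131],[0,0,0,0,0,0],[0,0,0,0,0,0]]' 100
python3 - <<'E'
from h import *
c,im=snap('wrist','w16.png')
for d in bot.outline_of('board_1','wrist'):
  r=rect(c,d['mask'],8)
  if abs(r[0][0]-432)<15 and abs(r[0][1]-226)<15: print(r); go(r[0],4.5,r[2])
E
```

```text
time: 39.3
tool_pos: [432.1, 226.7, 145.5]
tcp_rot: [3.142, 0.001, 1.545]
contact_force: [-0.4, -0.0, -0.3]
grip_width: 91.5
finger_force: 0.0
(array([433.2, 227.1], dtype=float32), (np.float32(89.2), np.float32(59.4)), 1.54)
shift 1.3 0.1 141.0 rz 0.002 | shift after the turn 1.3 0.1
```

```bash
python3 -m jog '[[0.5,0.5,30,0,0,0],[0,0,40,0,0,0],[0,0,35,0,0,0],[0,0,20,0,0,0],[0,0,11,0,0,0],[0,0,4.5,0,0,0],[0,0,0,0,0,0],[0,0,0,0,0,0]]' 100
python3 -m jog '[[0,0,0,0,0,0],[0,0,0,0,0,0],[0,0,0,0,0,0],[0,0,0,0,0,0],[0,0,0,0,0,0],[0,0,0,0,0,0],[0,0,0,0,0,0]]' 0
python3 -m jog '[[0,0,-10,0,0,0],[0,0,-25,0,0,0],[0,0,-25,0,0,0],[0,0,-20,0,0,0],[0,0,-10,0,0,0],[0,0,0,0,0,0],[0,0,0,0,0,0]]' 0
python3 - <<'E'
from h import *
go(t2w(0,50.7),50,TW+np.pi/2)
E
```

```text
time: 40.2
tool_pos: [434.1, 226.7, 6.2]
tcp_rot: [3.14, -0.001, 1.541]
contact_force: [-0.2, -0.0, 0.2]
grip_width: 91.5
finger_force: 0.0
time: 40.9
tool_pos: [433.4, 226.7, 5.4]
tcp_rot: [3.141, -0.0, 1.541]
contact_force: [-1.1, -1.0, 3.1]
grip_width: 58.6
finger_force: 30.0
time: 41.6
tool_pos: [432.9, 226.5, 94.8]
tcp_rot: [-3.141, 0.0, 1.541]
contact_force: [0.9, 0.5, -0.4]
grip_width: 58.5
finger_force: 30.0
shift -204.1 210.5 44.8 rz -0.131 | shift after the turn -229.9 182.1
```

```bash
python3 -m jog '[[0,0,0,0,0,-0.131],[-22,18,0,0,0,0],[-34,27,0,0,0,0],[-36,29,0,0,0,0],[-37,29,0,0,0,0],[-37,29,0,0,0,0],[-36,28,5,0,0,0],[-27.9,22.1,10,0,0,0],[0,0,20,0,0,0],[0,0,10,0,0,0],[0,0,0,0,0,0],[0,0,0,0,0,0]]' 0
python3 -m jog '[[0,0,0,0,-0.134,0],[0,0,0,0,0,0],[0,0,0,0,0,0]]' 0
python3 -c "
from h import *
rem(50.7,18)"
```

```text
time: 42.8
tool_pos: [637.1, 17.1, 50.0]
tcp_rot: [-3.14, -0.0, 1.673]
contact_force: [-0.1, 0.0, -0.2]
grip_width: 59.1
finger_force: 30.0
time: 43.1
tool_pos: [637.7, 18.0, 51.1]
tcp_rot: [3.141, 0.131, 1.675]
contact_force: [-0.4, -0.5, -0.3]
grip_width: 58.9
finger_force: 30.0
[637.7  18.   51.1] [3.141 0.131 1.675] 58.9
tool shift to go 2.6 -0.7 33.1
```

```bash
python3 -m jog '[[1.3,-0.7,11,0,0,0],[1.3,0,11,0,0,0],[1.2,0,11,0,0,0],[0,0,0,0,0,0],[0,0,0,0,0,0]]' 0
python3 -m jog '[[0.13,0,1,0,0,0],[0,0,0,0,0,0],[0,0,0,0,0,0]]' 0
python3 -c "
from h import *
rem(50.7,17)"
```

```text
time: 43.6
tool_pos: [636.6, 15.1, 15.9]
tcp_rot: [-3.14, 0.133, 1.671]
contact_force: [-0.4, -0.7, -0.8]
grip_width: 59.1
finger_force: 30.0
time: 43.9
tool_pos: [636.9, 15.5, 15.8]
tcp_rot: [-3.141, 0.134, 1.672]
contact_force: [0.5, 0.6, -0.4]
grip_width: 59.3
finger_force: 30.0
[636.9  15.5  15.8] [-3.141  0.134  1.672] 59.3
tool shift to go 0.4 0.3 -1.2
```

```bash
python3 -m jog '[[0.5,0,0.8,0,0,0],[0.1,0,0.8,0,0,0],[0,0,0,0,0,0],[0,0,0,0,0,0]]' 0
python3 -m jog '[[0.1,0,0.6,0,0,0],[0,0,0,0,0,0],[0,0,0,0,0,0]]' 0
```

```text
time: 44.3
tool_pos: [637.1, 15.8, 15.4]
tcp_rot: [3.141, 0.135, 1.672]
contact_force: [-2.7, -0.9, 5.8]
grip_width: 59.5
finger_force: 30.0
time: 44.6
tool_pos: [637.1, 15.7, 15.3]
tcp_rot: [3.141, 0.135, 1.672]
contact_force: [-4.6, -0.6, 9.7]
grip_width: 59.4
finger_force: 30.0
```

Contact; release and move up for an overhead check of the row and of what remains.

```bash
python3 -m jog '[[0,0,0,0,0,0],[0,0,0,0,0,0],[0,0,0,0,0,0]]' 75
python3 -m jog '[[-2,0,-15,0,0,0],[-3.3,0,-25,0,0,0],[-4,0,-30,0,0,0],[-4,0,-35,0,0,0],[-4,0,-35,0,0,0],[-4,0,-35,0,0,0],[-4,0,-35,0,0,0],[0,0,-35,0,0,0.0],[0,0,0,0,0.134,0],[0,0,-20,0,0,0],[0,0,0,0,0,0],[0,0,0,0,0,0]]' 75
python3 - <<'E'
from h import *
row('w17.png');im=cv2.imread('pics/w17.png')
print(bot.get_obs()['tool_pos'])
c=cam('wrist')
for t in["block_1","stick_1"]:
    for d in bot.outline_of(t,'wrist'):
        if d['p']>.3: print(t,round(d['p'],2),np.round(d['pixel']),rect(c,d['mask'],{'block_1':24,'stick_1':16}[t]))
# line ends for the floor lines, in this picture
print(proj(c,[[*t2w(0,y),6] for y in(-85,-25,35,95,155)]).round(1).tolist())
cv2.imwrite('pics/m17.png',cv2.resize(im[0:320,80:500],(787,600),interpolation=cv2.INTER_CUBIC))
E
```

```text
time: 44.9
tool_pos: [636.9, 16.0, 13.5]
tcp_rot: [-3.141, 0.134, 1.672]
contact_force: [0.5, -0.4, 0.7]
grip_width: 68.5
finger_force: 0.0
time: 46.1
tool_pos: [636.1, 23.7, 280.5]
tcp_rot: [3.14, 0.0, 1.672]
contact_force: [-0.0, -0.9, -0.2]
grip_width: 69.0
finger_force: 0.0
0.88 [282. 183.] [637.4  15.8] (np.float32(92.1), np.float32(59.8)) 1.67 tray xy 0.17649689398499596 50.338738846944004
0.88 [26. 12.] [325.2 185.9] (np.float32(92.7), np.float32(38.4)) 0.102 tray xy -293.28158711655664 251.05049338470988
0.84 [279. 234.] [644.9 -60.3] (np.float32(59.4), np.float32(57.8)) 0.1 tray xy -0.034763303020848145 -26.129655160251033
0.72 [278. 309.] [ 657.5 -193.9] (np.float32(59.0), np.float32(22.0)) 0.1 tray xy -0.9696690705166259 -160.3192371290842
0.69 [283. 266.] [ 651.2 -111.3] (np.float32(60.7), np.float32(45.0)) 0.1 tray xy 1.090871416887929 -77.50497201346398
[635.70515636  24.06547094 279.13187716]
block_1 0.83 [134. 242.] (array([429.7, -93.2], dtype=float32), (np.float32(36.6), np.float32(36.5)), 2.92)
block_1 0.58 [239.  24.] (array([571.5, 201.1], dtype=float32), (np.float32(33.8), np.float32(32.7)), 1.544)
block_1 0.57 [202. 220.] (array([528.3, -56.7], dtype=float32), (np.float32(36.5), np.float32(32.9)), 1.485)
stick_1 0.9 [206. 139.] (array([528.3,  62.1], dtype=float32), (np.float32(63.5), np.float32(17.2)), 1.342)
stick_1 0.44 [416. 161.] (array([820.2,  22.5], dtype=float32), (np.float32(236.4), np.float32(88.5)), 1.534)
[[281.7, 266.3], [281.8, 230.0], [281.8, 190.9], [281.9, 148.7], [281.9, 103.1]]
```

View pics/m17.png

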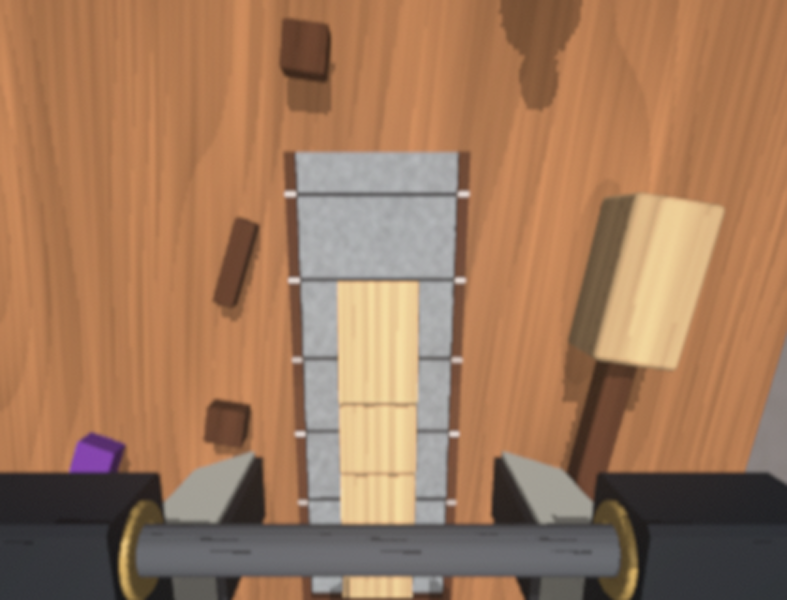

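All four boards lie in a straight overlapping row, board 4's edge (row 280) on line 4. One block was knocked, from (523,210) to about (571,200), image (305,48). Now the offcuts, starting with that block.

```bash
python3 -m jog '[[36,-9.4,24,0,0,0],[36,-9.4,24,0,0,0],[36,-9.4,24,0,0,0],[36,-9.4,24,0,0,0],[36,-9.4,24,0,0,0.128],[0,0,0,0,0,0],[0,0,0,0,0,0]]' 100
python3 - <<'E'
from h import *
c,im=snap('wrist','w18.png')
for t in["block_1","box","tin","glue"]:
    for d in bot.outline_of(t,'wrist'):
        if d['p']>.3: print(t,round(d['p'],2),np.round(d['pixel']),rect(c,d['mask'],{'block_1':24,'glue':0}.get(t,50)))
go([571,200],12,1.54)
E
```

```text
time: 47.0
tool_pos: [570.5, 198.7, 159.1]
tcp_rot: [-3.14, 0.001, 1.547]
contact_force: [1.1, 0.4, 0.3]
grip_width: 92.0
finger_force: 0.0
block_1 0.64 [276. 190.] (array([570.7, 206.1], dtype=float32), (np.float32(32.2), np.float32(29.3)), 1.561)
box 0.7 [273.  34.] (array([568.3, 334.6], dtype=float32), (np.float32(115.4), np.float32(51.7)), 3.118)
tin 0.63 [92. 35.] (array([425.2, 334.2], dtype=float32), (np.float32(122.9), np.float32(59.2)), 3.118)
glue 0.8 [475.  41.] (array([758. , 338.8], dtype=float32), (np.float32(145.8), np.float32(72.5)), 0.149)
glue 0.32 [274.  34.] (array([567.5, 347.1], dtype=float32), (np.float32(137.1), np.float32(59.7)), 3.118)
shift 3.0 -1.2 148.7 rz 0.003 | shift after the turn 3.0 -1.2
```

```bash
python3 -m jog '[[5.5,0,30,0,0,0],[0,0,40,0,0,0],[0,0,35,0,0,0],[0,0,25,0,0,0],[0,0,15,0,0,0],[0,0,7,0,0,0],[0,0,0,0,0,0]]' 100
python3 -m jog '[[0,0,0,0,0,0],[0,0,0,0,0,0],[0,0,0,0,0,0],[0,0,0,0,0,0],[0,0,0,0,0,0],[0,0,0,0,0,0],[0,0,0,0,0,0],[0,0,0,0,0,0],[0,0,0,0,0,0],[0,0,0,0,0,0]]' 0
python3 -m jog '[[0,0,-10,0,0,0],[0,0,-25,0,0,0],[0,0,-35,0,0,0],[0,0,-30,0,0,0],[0,0,-10,0,0,0],[0,0,0,0,0,0],[0,0,0,0,0,0]]' 0
python3 -c "
from h import *
go([568,345],110,1.55)"
```

```text
time: 47.95
tool_pos: [571.7, 203.1, 7.9]
tcp_rot: [3.142, 0.0, 1.543]
contact_force: [0.0, -0.3, 0.1]
grip_width: 92.1
finger_force: 0.0
time: 48.95
tool_pos: [571.4, 203.4, 7.9]
tcp_rot: [-3.142, 0.0, 1.544]
contact_force: [-0.4, -0.5, 0.7]
grip_width: 29.6
finger_force: 30.0
time: 49.65
tool_pos: [570.7, 203.2, 117.0]
tcp_rot: [-3.14, 0.0, 1.544]
contact_force: [0.9, 0.2, 0.8]
grip_width: 29.9
finger_force: 30.0
shift 141.7 -6.6 7.0 rz -0.006 | shift after the turn 141.7 -5.7
```

```bash
python3 -m jog '[[20,-1,0,0,0,0],[30,-1.5,0,0,0,0],[32,-1.5,0,0,0,0],[32,-1.5,0,0,0,0],[27.7,-1,0,0,0,0],[0,0,0,0,0,0],[0,0,0,0,0,0]]' 0
python3 - <<'E'
from h import *
c,im=snap('wrist','w19.png')
for t in["box","tin","block_1"]:
    for d in bot.outline_of(t,'wrist'):
        if d['p']>.3: print(t,round(d['p'],2),np.round(d['pixel']),d['mask'].sum(),rect(c,d['mask'],50))
print(bot.get_obs()['grip_width'])
cv2.imwrite('pics/m19.png',im[:,:,::-1])
E
```

```text
time: 50.35
tool_pos: [567.7, 345.1, 115.8]
tcp_rot: [-3.139, 0.002, 1.545]
contact_force: [-0.7, -0.6, -0.7]
grip_width: 30.2
finger_force: 30.0
box 0.86 [283. 166.] 21905 (array([568.4, 377. ], dtype=float32), (np.float32(115.6), np.float32(113.4)), 0.009)
tin 0.74 [ 90. 192.] 19299 (array([423.8, 365. ], dtype=float32), (np.float32(118.5), np.float32(118.1)), 1.146)
block_1 0.97 [276. 254.] 2944 (array([567.4, 317.3], dtype=float32), (np.float32(46.5), np.float32(45.0)), 3.117)
29.506355463548566
```

View pics/m19.png

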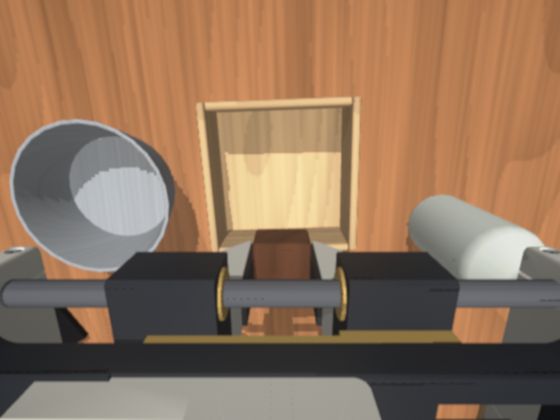

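The box opening spans (205,105) to (358,240), with the block just at its near wall. The glue, base around (435,215) and top at (525,245), is close on the right, so I'll check the clearance.

Run:
```python
from h import *
c=cam('wrist')
print('box far/near', ray(c,[(278,99),(200,104),(358,98)],50).round(1)[:,:2].tolist(), ray(c,[(225,240),(345,240)],50).round(1)[:,:2].tolist())
print('glue base left', ray(c,[(410,222),(425,200)],0).round(1)[:,:2].tolist())
s=cam('scene'); print('scene glue mid', ray(s,[(401,155)],75).round(1)); print(ray(s,[(398,168)],5).round(1))
go([568,366],40,1.57)
```

```text
box far/near [[569.5, 432.3], [515.0, 430.5], [624.9, 431.3]] [[524.3, 328.5], [619.1, 325.8]]
glue base left [[690.8, 321.9], [702.8, 343.1]]
scene glue mid [[720.3 293.7  75. ]]
[[721.6 308.1   5. ]]
shift 22.0 -1.5 77.5 rz -0.028 | shift after the turn 22.0 -0.9
```

Clear by about 29 mm. The box centre is about (569,375). Move 50 mm in, lower and release.

```bash
python3 -m jog '[[25,1,0,0,0,0],[25,1,0,0,0,0],[0,0,25,0,0,0],[0,0,30,0,0,0],[0,0,23,0,0,0],[0,0,0,0,0,0],[0,0,0,0,0,0]]' 0
python3 -m jog '[[0,0,0,0,0,0],[0,0,0,0,0,0],[0,0,0,0,0,0]]' 55
python3 -m jog '[[0,0,-20,0,0,0],[0,0,-30,0,0,0],[0,0,-35,0,0,0],[0,0,-35,0,0,0],[0,0,-30,0,0,0],[0,0,0,0,0,0],[0,0,0,0,0,0]]' 55
python3 - <<'E'
from h import *
c,im=snap('wrist','w20.png')
for d in bot.outline_of('block_1','wrist'):
    if d['p']>.3: print(round(d['p'],2),np.round(d['pixel']),d['mask'].sum(),rect(c,d['mask'],28))
go([528,62],150,1.34); go([528,-60],150,1.48)
E
```

```text
time: 51.25
tool_pos: [572.6, 394.5, 40.4]
tcp_rot: [3.142, 0.0, 1.543]
contact_force: [-0.7, 0.3, 0.4]
grip_width: 29.7
finger_force: 30.0
time: 51.55
tool_pos: [572.8, 395.4, 41.4]
tcp_rot: [3.14, -0.001, 1.544]
contact_force: [-1.2, 0.5, 0.1]
grip_width: 48.3
finger_force: 0.0
time: 52.25
tool_pos: [572.2, 395.3, 191.0]
tcp_rot: [3.14, -0.001, 1.544]
contact_force: [-0.1, 0.6, -1.0]
grip_width: 50.5
finger_force: 0.0
0.78 [282. 189.] 854 (array([575.5, 398.6], dtype=float32), (np.float32(32.9), np.float32(29.3)), 1.543)
shift -333.9 -34.5 38.6 rz 0.204 | shift after the turn -333.9 33.8
shift -455.8 -31.2 38.6 rz 0.064 | shift after the turn -456.9 -2.0
```

```bash
python3 -m jog '[[-30,-3,3,0,0,0],[-38,-4,3,0,0,0],[-39,-4,4,0,0,0],[-39,-4,4,0,0,0],[-39,-4,4,0,0,0],[-39,-4,4,0,0,0],[-39,-4,4,0,0,0],[-39,-4,4,0,0,0],[-31.9,-3.5,4,0,0,0],[0,0,0,0,0,0.102],[0,0,0,0,0,0.102],[0,0,0,0,0,0]]' 100
python3 - <<'E'
from h import *
c,im=snap('wrist','w21.png')
for d in bot.outline_of('stick_1','wrist'):
    r=rect(c,d['mask'],16); print(round(d['p'],2),np.round(d['pixel']),r)
    if abs(r[0][0]-528)<20 and abs(r[0][1]-62)<25: go(r[0],6,r[2])
E
```

```text
time: 53.55
tool_pos: [527.8, 61.9, 154.7]
tcp_rot: [-3.139, 0.001, 1.338]
contact_force: [-0.9, 0.3, 0.7]
grip_width: 91.8
finger_force: 0.0
0.74 [281. 194.] (array([528.6,  63.1], dtype=float32), (np.float32(64.7), np.float32(14.9)), 1.331)
shift 0.8 0.4 149.1 rz 0.012 | shift after the turn 0.8 0.4
```

The finger on the tray side would touch the rail if fully open, so use a 32 % opening (29 mm for the 16 mm stick).

```bash
python3 -m jog '[[0.8,0,30,0,0,0],[0,0,35,0,0,0],[0,0,25,0,0,0],[0,0,10,0,0,0],[0,0,0,0,0,0],[0,0,0,0,0,0],[0,0,0,0,0,0],[0,0,0,0,0,0]]' 32
python3 -m jog '[[0,0,25,0,0,0],[0,0,15,0,0,0],[0,0,7,0,0,0],[0,0,0,0,0,0]]' 32
python3 -m jog '[[0,0,0,0,0,0],[0,0,0,0,0,0],[0,0,0,0,0,0],[0,0,0,0,0,0]]' 0
python3 -m jog '[[0,0,-10,0,0,0],[0,0,-25,0,0,0],[0,0,-35,0,0,0],[0,0,-30,0,0,0],[0,0,-10,0,0,0],[0,0,0,0,0,0],[0,0,0,0,0,0]]' 0
python3 -c "
from h import *
go([412,365],110,1.34)"
```

```text
time: 54.45
tool_pos: [529.6, 63.1, 57.1]
tcp_rot: [3.139, -0.0, 1.34]
contact_force: [-0.1, 1.3, 0.4]
grip_width: 32.8
finger_force: 0.0
time: 54.85
tool_pos: [528.6, 63.1, 8.7]
tcp_rot: [-3.141, 0.0, 1.34]
contact_force: [-0.5, -0.1, 0.1]
grip_width: 29.2
finger_force: 0.0
time: 55.25
tool_pos: [529.5, 63.1, 9.8]
tcp_rot: [3.14, -0.0, 1.34]
contact_force: [-0.4, 0.0, 5.3]
grip_width: 15.6
finger_force: 30.0
time: 55.95
tool_pos: [528.1, 63.1, 118.1]
tcp_rot: [-3.14, 0.0, 1.34]
contact_force: [0.1, -0.4, -0.7]
grip_width: 15.3
finger_force: 30.0
shift 267.3 -182.1 8.1 rz -0.0 | shift after the turn 267.4 -182.0
```

```bash
python3 -m jog '[[20,-13,0,0,0,0],[30,-20,0,0,0,0],[32,-22,0,0,0,0],[33,-22.5,0,0,0,0],[33,-22.5,0,0,0,0],[33,-22.5,0,0,0,0],[33,-22,0,0,0,0],[30,-20,0,0,0,0],[22.9,-15.5,0,0,0,0],[0,0,0,0,0,0],[0,0,0,0,0,0]]' 0
python3 -m jog '[[0,0,25,0,0,0],[0,0,30,0,0,0],[0,0,23,0,0,0],[0,0,0,0,0,0],[0,0,0,0,0,0]]' 0
python3 -m jog '[[0,0,0,0,0,0],[0,0,0,0,0,0],[0,0,0,0,0,0]]' 42
python3 -m jog '[[0,0,-20,0,0,0],[0,0,-30,0,0,0],[0,0,-35,0,0,0],[0,0,-35,0,0,0],[0,0,-30,0,0,0],[0,0,0,0,0,0],[0,0,0,0,0,0]]' 42
python3 - <<'E'
from h import *
c,im=snap('wrist','w22.png')
for d in bot.outline_of('stick_1','wrist')+bot.outline_of('tin','wrist'):
    if d['p']>.3: print(round(d['p'],2),np.round(d['pixel']),d['mask'].sum(),rect(c,d['mask'],20))
go([527,-60],160,1.48)
E
```

```text
time: 57.05
tool_pos: [413.7, 363.8, 117.2]
tcp_rot: [-3.14, 0.003, 1.341]
contact_force: [-0.2, -1.1, 0.7]
grip_width: 15.5
finger_force: 30.0
time: 57.55
tool_pos: [415.0, 363.1, 40.8]
tcp_rot: [-3.141, 0.001, 1.338]
contact_force: [0.8, -0.1, 0.4]
grip_width: 15.1
finger_force: 30.0
time: 57.85
tool_pos: [415.2, 364.4, 42.0]
tcp_rot: [3.14, -0.001, 1.34]
contact_force: [0.7, -0.7, 0.2]
grip_width: 34.6
finger_force: 0.0
time: 58.55
tool_pos: [414.7, 364.2, 191.7]
tcp_rot: [3.14, -0.001, 1.34]
contact_force: [-0.3, -0.2, -0.2]
grip_width: 38.6
finger_force: 0.0
0.89 [283. 191.] 813 (array([417. , 363.7], dtype=float32), (np.float32(63.2), np.float32(16.9)), 1.34)
0.71 [289. 193.] 9859 (array([422.2, 358.1], dtype=float32), (np.float32(129.7), np.float32(129.2)), 2.077)
shift -386.6 207.0 29.7 rz -0.14 | shift after the turn -411.7 151.0
```

Stick 1 is in the tin. Next the block at (527,-60).

```bash
python3 -m jog '[[-28,15,3,0,0,0],[-39,21,3,0,0,0],[-40,21.5,3,0,0,0],[-40,21.5,3,0,0,0],[-40,21.5,3,0,0,0],[-40,21.5,3,0,0,0],[-40,21.5,3,0,0,0],[-40,21.5,3,0,0,0],[-40,21,3,0,0,0],[-39.6,21,3,0,0,0],[0,0,0,0,0,-0.14],[0,0,0,0,0,0]]' 65
python3 -m jog '[[0,0,0,0,0,0],[0,0,0,0,0,0]]' 65
python3 - <<'E'
from h import *
c,im=snap('wrist','w23.png')
for d in bot.outline_of('block_1','wrist'):
    r=rect(c,d['mask'],24); print(round(d['p'],2),np.round(d['pixel']),r)
    if abs(r[0][0]-525)<25 and abs(r[0][1]+60)<25: go(r[0],6,r[2])
E
```

```text
time: 59.9
tool_pos: [527.0, -60.7, 159.5]
tcp_rot: [-3.139, -0.001, 1.479]
contact_force: [-0.5, 1.4, -0.3]
grip_width: 59.8
finger_force: 0.0
time: 60.1
tool_pos: [527.3, -58.6, 160.6]
tcp_rot: [-3.141, -0.0, 1.479]
contact_force: [0.9, 0.2, 0.3]
grip_width: 59.5
finger_force: 0.0
0.86 [189. 238.] (array([427.4, -93.1], dtype=float32), (np.float32(41.7), np.float32(29.8)), 0.569)
0.77 [280. 196.] (array([526.4, -59.7], dtype=float32), (np.float32(35.0), np.float32(29.8)), 1.491)
shift -1.1 -1.0 155.0 rz -0.011 | shift after the turn -1.1 -1.1
```

The block at (526,-61) is the dark brown one. The purple one at (427,-98) stays. Grip.

```bash
python3 -m jog '[[-2.5,-0.7,30,0,0,0],[0,0,40,0,0,0],[0,0,35,0,0,0],[0,0,25,0,0,0],[0,0,15,0,0,0],[0,0,8,0,0,0],[0,0,0,0,0,0]]' 52
python3 -m jog '[[0,0,0,0,0,0],[0,0,0,0,0,0],[0,0,0,0,0,0],[0,0,0,0,0,0],[0,0,0,0,0,0]]' 0
python3 -m jog '[[0,0,-10,0,0,0],[0,0,-25,0,0,0],[0,0,-35,0,0,0],[0,0,-30,0,0,0],[0,0,-10,0,0,0],[0,0,0,0,0,0],[0,0,0,0,0,0]]' 0
python3 -c "
from h import *
go([569,352],115,1.55)"
```

```text
time: 60.9
tool_pos: [526.3, -61.5, 7.3]
tcp_rot: [-3.14, -0.0, 1.48]
contact_force: [0.0, 0.1, -0.4]
grip_width: 47.6
finger_force: 0.0
time: 61.4
tool_pos: [527.4, -62.1, 8.9]
tcp_rot: [3.14, 0.0, 1.48]
contact_force: [-0.6, 0.3, 6.1]
grip_width: 29.8
finger_force: 30.0
time: 62.1
tool_pos: [526.0, -61.9, 117.0]
tcp_rot: [-3.14, -0.0, 1.48]
contact_force: [0.4, -0.0, -0.2]
grip_width: 29.8
finger_force: 30.0
shift 416.1 5.2 2.0 rz -0.07 | shift after the turn 414.7 34.4
```

```bash
python3 -m jog '[[25,0,0,0,0,0],[38,0.5,0,0,0,0],[42,0.5,0,0,0,0],[42,0.5,0,0,0,0],[42,0.5,0,0,0,0],[42,0.6,0,0,0,0],[42,0.6,0,0,0,0],[42,0.6,0,0,0,0],[40,0.6,0,0,0,0],[36,0.5,0,0,0,0],[25,0.3,0,0,0,-0.07],[0,0,0,0,0,0]]' 0
python3 -m jog '[[0,0,0,0,0,0]]' 0
python3 -c "
from h import *
go([568,352],40,1.55)"
```

```text
time: 63.3
tool_pos: [568.3, 354.6, 115.0]
tcp_rot: [-3.138, 0.001, 1.555]
contact_force: [-0.1, -0.8, 0.7]
grip_width: 29.5
finger_force: 30.0
time: 63.4
tool_pos: [568.7, 351.4, 115.6]
tcp_rot: [-3.138, 0.002, 1.55]
contact_force: [-0.6, -0.0, -1.1]
grip_width: 29.8
finger_force: 30.0
shift 0.6 -0.7 75.6 rz 0.0 | shift after the turn 0.6 -0.7
```

```bash
python3 -m jog '[[0,0,25,0,0,0],[0,0,30,0,0,0],[0,0,23,0,0,0],[0,0,0,0,0,0],[0,0,0,0,0,0]]' 0
python3 -m jog '[[0,0,0,0,0,0],[0,0,0,0,0,0],[0,0,0,0,0,0]]' 53
python3 -m jog '[[0,0,-20,0,0,0],[0,0,-30,0,0,0],[0,0,-35,0,0,0],[0,0,-35,0,0,0],[0,0,-30,0,0,0],[0,0,0,0,0,0],[0,0,0,0,0,0]]' 53
python3 - <<'E'
from h import *
c,im=snap('wrist','w24.png')
for d in bot.outline_of('block_1','wrist'):
    if d['p']>.3: print(round(d['p'],2),np.round(d['pixel']),d['mask'].sum(),rect(c,d['mask'],28))
go([526,-180],160,1.42)
E
```

```text
time: 63.9
tool_pos: [569.8, 350.6, 39.8]
tcp_rot: [-3.141, 0.001, 1.548]
contact_force: [-0.8, -0.8, 0.6]
grip_width: 29.5
finger_force: 30.0
time: 64.2
tool_pos: [570.3, 351.9, 41.3]
tcp_rot: [3.14, -0.001, 1.55]
contact_force: [0.9, 0.4, -0.8]
grip_width: 47.4
finger_force: 0.0
time: 64.9
tool_pos: [569.8, 351.9, 191.0]
tcp_rot: [3.14, -0.001, 1.55]
contact_force: [-0.3, -0.0, -0.2]
grip_width: 48.4
finger_force: 0.0
0.93 [282. 188.] 830 (array([571.9, 354.1], dtype=float32), (np.float32(33.0), np.float32(29.4)), 1.549)
0.74 [280. 148.] 898 (array([575.4, 396.9], dtype=float32), (np.float32(31.6), np.float32(29.3)), 1.55)
shift -532.2 -31.9 28.7 rz 0.13 | shift after the turn -531.9 37.3
```

Both blocks are in the box. Last, the stick at (526,-180).

```bash
python3 -m jog '[[-30,-2,2,0,0,0],[-42,-2.5,2,0,0,0],[-47,-2.8,3,0,0,0],[-47,-2.8,3,0,0,0],[-47,-2.8,3,0,0,0],[-47,-2.8,3,0,0,0],[-47,-2.8,3,0,0,0],[-47,-2.8,3,0,0,0],[-47,-2.8,3,0,0,0],[-47,-2.8,3,0,0,0],[-47,-2.8,1,0,0,0],[-37,-2.2,0,0,0,0]]' 40
python3 -m jog '[[0,0,0,0,0,0.13],[0,0,0,0,0,0],[0,0,0,0,0,0]]' 40
python3 - <<'E'
from h import *
c,im=snap('wrist','w25.png')
for d in bot.outline_of('stick_1','wrist'):
    r=rect(c,d['mask'],16); print(round(d['p'],2),np.round(d['pixel']),r)
    if abs(r[0][0]-525)<60 and abs(r[0][1]+180)<60: go(r[0],7,r[2])
E
```

```text
time: 66.2
tool_pos: [525.3, -181.7, 159.3]
tcp_rot: [-3.139, -0.001, 1.549]
contact_force: [0.5, -0.2, 0.2]
grip_width: 36.8
finger_force: 0.0
time: 66.5
tool_pos: [526.1, -178.9, 160.0]
tcp_rot: [-3.14, -0.001, 1.423]
contact_force: [0.1, -0.2, -0.6]
grip_width: 36.7
finger_force: 0.0
0.95 [275. 196.] (array([ 522.2, -178.6], dtype=float32), (np.float32(64.9), np.float32(15.7)), 1.434)
shift -0.8 -4.3 153.5 rz -0.011 | shift after the turn -0.7 -4.3
```

```bash
python3 -m jog '[[-0.7,-3.9,30,0,0,-0.011],[0,0,40,0,0,0],[0,0,35,0,0,0],[0,0,25,0,0,0],[0,0,14,0,0,0],[0,0,8,0,0,0],[0,0,0,0,0,0]]' 40
python3 -m jog '[[0,0,0,0,0,0],[0,0,0,0,0,0],[0,0,0,0,0,0],[0,0,0,0,0,0],[0,0,0,0,0,0]]' 0
python3 -m jog '[[0,0,-10,0,0,0],[0,0,-25,0,0,0],[0,0,-35,0,0,0],[0,0,-30,0,0,0],[0,0,-10,0,0,0],[0,0,0,0,0,0],[0,0,0,0,0,0]]' 0
python3 -c "
from h import *
go([436,365],115,1.43)"
```

```text
time: 67.3
tool_pos: [522.3, -178.7, 8.2]
tcp_rot: [-3.14, -0.001, 1.433]
contact_force: [-0.1, 0.0, 0.7]
grip_width: 36.4
finger_force: 0.0
time: 67.8
tool_pos: [523.2, -179.7, 9.8]
tcp_rot: [3.14, 0.0, 1.431]
contact_force: [-1.7, 1.2, 6.3]
grip_width: 15.5
finger_force: 30.0
time: 68.5
tool_pos: [522.0, -179.2, 118.0]
tcp_rot: [-3.14, -0.001, 1.431]
contact_force: [0.4, 0.4, -1.2]
grip_width: 15.4
finger_force: 30.0
shift 526.9 -161.1 3.0 rz 0.001 | shift after the turn 526.8 -161.5
```

```bash
python3 -m jog '[[25,-7.5,0,0,0,0],[38,-11.5,0,0,0,0],[43,-13.2,0,0,0,0],[43,-13.2,0,0,0,0],[43,-13.2,0,0,0,0],[43,-13.2,0,0,0,0],[43,-13.2,0,0,0,0],[43,-13.2,0,0,0,0],[43,-13.2,0,0,0,0],[43,-13.2,0,0,0,0],[43,-13.2,0,0,0,0],[39,-12,0,0,0,0]]' 0
python3 -m jog '[[25,-7.5,0,0,0,0],[13,-4,0,0,0,0],[0,0,0,0,0,0],[0,0,0,0,0,0]]' 0
python3 -c "
from h import *
go([434,365],42,1.43)"
```

```text
time: 69.7
tool_pos: [441.0, 327.1, 117.0]
tcp_rot: [-3.139, 0.002, 1.431]
contact_force: [2.1, 0.8, -0.1]
grip_width: 15.3
finger_force: 30.0
time: 70.1
tool_pos: [436.3, 363.6, 118.0]
tcp_rot: [-3.14, 0.002, 1.431]
contact_force: [0.1, -0.4, -0.1]
grip_width: 15.8
finger_force: 30.0
shift 1.0 -2.4 76.0 rz 0.001 | shift after the turn 1.0 -2.4
```

```bash
python3 -m jog '[[1,-2,25,0,0,0],[0,0,30,0,0,0],[0,0,21,0,0,0],[0,0,0,0,0,0],[0,0,0,0,0,0]]' 0
python3 -m jog '[[0,0,0,0,0,0],[0,0,0,0,0,0],[0,0,0,0,0,0]]' 38
python3 -m jog '[[0,0,-20,0,0,0],[0,0,-30,0,0,0],[0,0,-35,0,0,0],[0,0,-35,0,0,0],[-10,0,-40,0,0,0],[-40,0,-10,0,0,0],[-40,0,0,0,0,0],[-40,0,0,0,0,0],[-40,0,0,0,0,0],[0,0,0,0,0,0],[0,0,0,0,0,0]]' 38
python3 - <<'E'
from h import *
for n in('wrist','scene','side'):
  c,im=snap(n,'f_'+n+'.png')
  for t in('board_1','stick_1','block_1','tote','tin','box','mug','glue','mallet'):
    for d in bot.outline_of(t,n):
      if d['p']>.5: print(n,t,round(d['p'],2),np.round(d['pixel']),rect(c,d['mask'],{'board_1':14,'stick_1':20,'block_1':28}.get(t,0)))
a=[cv2.imread(f'pics/f_{n}.png') for n in('scene','side')]
o=np.zeros((600,800,3),np.uint8)
o[:,:480]=cv2.resize(a[0][60:420,160:448],(480,600),interpolation=cv2.INTER_CUBIC); o[:240,480:]=cv2.resize(a[1],(320,240)); o[240:600,480:]=cv2.resize(cv2.imread('pics/f_wrist.png')[:, 40:413],(320,360))
cv2.imwrite('pics/final.png',o)
E
```

```text
time: 70.6
tool_pos: [435.3, 365.0, 43.3]
tcp_rot: [-3.141, 0.0, 1.429]
contact_force: [-0.5, -0.3, -0.4]
grip_width: 15.2
finger_force: 30.0
time: 70.9
tool_pos: [435.2, 366.3, 44.0]
tcp_rot: [3.14, -0.001, 1.431]
contact_force: [0.3, -0.4, 0.6]
grip_width: 33.2
finger_force: 0.0
time: 72.0
tool_pos: [411.2, 197.4, 213.7]
tcp_rot: [3.14, -0.001, 1.429]
contact_force: [0.4, 1.1, -0.5]
grip_width: 35.0
finger_force: 0.0
wrist board_1 0.87 [193. 182.] (array([309.1, 214.9], dtype=float32), (np.float32(89.6), np.float32(60.1)), 0.46)
wrist board_1 0.7 [481. 333.] (array([656.3, -48. ], dtype=float32), (np.float32(48.3), np.float32(26.1)), 2.998)
wrist board_1 0.66 [472. 409.] (array([ 645.4, -186. ], dtype=float32), (np.float32(46.8), np.float32(25.3)), 2.997)
wrist board_1 0.55 [477. 306.] (array([655.1, -20.8], dtype=float32), (np.float32(47.6), np.float32(34.9)), 3.13)
wrist stick_1 0.9 [283.  30.] (array([437.1, 358.4], dtype=float32), (np.float32(53.9), np.float32(15.0)), 1.418)
wrist stick_1 0.73 [267.  30.] (array([416.6, 358.3], dtype=float32), (np.float32(60.9), np.float32(18.2
[... 3296 characters left out ...]
np.float32(53.3)), 3.064)
side tin 0.57 [203. 344.] (array([443.9, 357.6], dtype=float32), (np.float32(129.4), np.float32(127.1)), 2.107)
side box 0.76 [167. 313.] (array([583.9, 370.6], dtype=float32), (np.float32(151.2), np.float32(126.0)), 0.001)
side box 0.75 [365. 181.] (array([ 552. , -419.7], dtype=float32), (np.float32(71.9), np.float32(38.5)), 1.038)
side mug 0.73 [167. 313.] (array([585.4, 370.5], dtype=float32), (np.float32(152.9), np.float32(128.9)), 3.129)
side glue 0.83 [150. 262.] (array([776.7, 306.3], dtype=float32), (np.float32(183.9), np.float32(61.1)), 2.895)
side mallet 0.67 [208. 200.] (array([844.1,  48. ], dtype=float32), (np.float32(170.1), np.float32(119.7)), 1.523)
```

The numeric check agrees with the intended outcome:
- **Blocks:** both are in the box.
- **Sticks:** both are in the tin.
- **Tote:** it is on the stand.
- **Boards:** only the black look-alike lies outside the tray.
- **Bystanders:** the mug, glue and mallet have not moved.

```bash
python3 -c "
from plant import bot
print(bot.close_job())"
```

```text
the job is handed in; nothing more can be done
None
```

The job is handed in at about 72 s of the 210 s allowed: the tote hangs across both hooks, the four boards found lie as one overlapping row on lines 1 to 4, both blocks are in the box and both sticks in the tin, with the bystanders and look-alikes untouched.

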